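# Balance-check anchor stirrers and shelve the good ones

### The arm

A 6-joint arm with a two-finger parallel gripper is mounted at the origin on the work surface. World frame = base frame: x ahead of the robot, y to its left, z up, the work surface at z = 0. Lengths are in m, angles in degrees, forces in N, time in s.
With the tool pointing down it reaches from about 0.225 to 0.875 m from the base axis. Payload 3.4 kg.
Tool frame: the origin (TCP) lies between the finger pads; the fingertips stand tip_extent ahead of it and the grasp point (between the pads) lies 2 mm behind it (tip_extent is the distance from the TCP to the fingertips, in m); z points along the fingers, y is the line along which they close (so a half turn about z gives the same grasp; the last joint's range is limited). The gripper opens to 85 mm and grips with 20 to 120 N. Pads are 22 mm wide; open, the fingers measure 114 mm over their backs; the gripper's body (76 mm by 85 mm) begins 54 mm behind the grasp point. The pads swing forward as they close: fully open they stand 13 mm farther back than shut.
Start: joints at [-74.198, 15.808, 86.224, -0, 77.962, -6.933], TCP at [0.222, -0.53, 0.218] pointing down, gripper open.
Joint ranges: [-165.64, 165.64], [-43.16, 119.46], [12.63, 154.43], [-67.54, 247.53], [6.08, 155.33], [-154.97, 154.97]. Speed limits (degrees/s): [147.25, 147.25, 180, 180, 180, 180].

### API

Orientations are given as [roll, pitch, yaw] about the fixed x, y, z axes, in that order (R = Rz(yaw) Ry(pitch) Rx(roll)).
In Python, from workcell import * gives the robot as it stands.
- The arm moves only by the tool move_arm, never from a script. Its arguments are lists of equal length, an entry for each row: "hand": the opening, from 0 (shut) to 1 (fully open); "dp": the shift along the world's x, y, z normalised to -1 to 1, where 1 is 15 cm, a list of three; "yaw": the turn about the world's z normalised to -1 to 1, where 1 is 180 degrees. A call has 1 to 20 rows; each row shifts and turns the commanded pose from where the row before left it; what a row does not reach is not made up. A row lasts 1/8 s, in which the tool goes at most 62.5 mm and 10.7 degrees, less where a joint would pass 70% of its speed; a pose out of reach is approached as far as the arm can. A call with a number of a shift or a turn outside -1 to 1 is refused whole. A call with a gripper value outside its range is refused whole. The fingers move at their own pace and stop on an object; "squeeze" is the grip in N (left out, the last holds). Time passes only in rows, so rows that do not move let the fingers close. It gives the time, the measured TCP pose, the force, the opening and the grip force at its end, in the units of the state.
- observe(): the state, without advancing time (a new reading comes with each control period).
- grab_frame(name): name is "side" or "top"; returns the picture (480x640x3 uint8, red, green, blue); there is no depth.
- camera_info(name): a dict with "fx", "fy", "cx", "cy" (pixels), "k1" (the pictures are not rectified: a ray, as slopes to the right and down, at radius r is drawn at 1 + k1 r^2 times it, then the intrinsics apply), "eye" and "rotation" of the camera in the world. Camera axes: x right, y down, z forward; pixel columns grow to the right and rows downward; lengths in m; the calibration is good to about 2 mm. A picture is of the moment at which its call begins. camera_info takes no time and is no camera call.
- finish_job(): hands the job in; it is judged then, once.
The state is a dict: "clock": time; "joint_pos": joint angles; "qd": joint speeds; "tau": joint torques, N m; "tool_pos": TCP position; "eef_rot": TCP orientation; "force": force on the tool from outside, world axes, zero at the start; "torque": the same for the moment, N m; "finger_gap": finger opening in m; "grip_force": force on a finger pad.
Only numpy, scipy, OpenCV 4.12 (cv2) and the standard library are available. Lean on these libraries where they do the work, as an engineer would, in place of code of your own. Each camera call takes 0.05 s, during which the arm holds its last target. There are 200 camera calls.

### The job

First draw the tray carriage fully out from under the clear hood by its black grip. Then check the anchor stirrers one at a time: set each with its notch across the knife edge, let go and watch; stand it in the carriage if it stays level, or in the small steel reject tray if it tips, before trying the next. When every stirrer is standing in its right tray, push the carriage fully home under the hood, and leave the jar and the terracotta bowl alone.

Things in the scene. Friction and masses are not known exactly. Their poses are not given: they have to be found in the camera images.
- stirrer_1: anchor stirrer: steel crossbar 130 long (x), 24 wide, 12 thick, underside 40 above the feet; at each end a flat paddle (8 thick, 58 wide) hangs down to the feet, so it stands; black square hub 24 x 24 on the middle, 52 to 82 above the feet, to grip; V notch across (along y) under the bar's middle, mouth 14 wide, 7 deep. Origin midway between the paddles at foot height, z up. None if absent.
- stirrer_2: another anchor stirrer, same size, look and origin as stirrer_1. All weigh about 0.35 kg; in some one paddle is much heavier than the other, which cannot be seen. None if absent.
- stirrer_3: another anchor stirrer, same size, look and origin as stirrer_1. All weigh about 0.35 kg; in some one paddle is much heavier than the other, which cannot be seen. None if absent.
- stirrer_4: another anchor stirrer, same size, look and origin as stirrer_1. All weigh about 0.35 kg; in some one paddle is much heavier than the other, which cannot be seen. None if absent.
- stirrer_5: another anchor stirrer, same size, look and origin as stirrer_1. All weigh about 0.35 kg; in some one paddle is much heavier than the other, which cannot be seen. None if absent.
- stand: fixed grey knife-edge stand: base 150 (x) x 70 (y) x 10 thick, post 12 x 16 in the middle; origin at the centre of the base's underside. A stirrer hung on the edge has its bar along the stand's x and its feet 30 above the table, 20 above the base
- blade: the steel knife edge on top of the stand's post: a rounded ridge (radius 2.5) 16 long along its y; same origin and axes as the stand, the ridge 76 above it
- edge (a point): middle of the top of the knife edge, 76 above the table; axes as the stand's. A balanced stirrer hangs level on it (within 5 degrees); an unbalanced one tips about it by some 20 degrees within a second, until a paddle rests on the base, and can be lifted off by the hub with the tool tilted alike
- reject_tray: fixed open steel tray 140 (x) x 160 (y) x 22 high, walls and floor 4-5 thick; origin at the centre of its underside, inner floor about 5 above it; holds two stirrers with their bars along its y, side by side about 64 apart in x
- carriage_floor (a point): centre of the carriage's inner floor, which is 12 above the table: an aluminium tray, inside 162 (x) x 207 (y), rim 12 high; x points into the hood, y to the left; stirrers stand in it with bars along x, about 66 apart in y. It moves with the carriage.
- carriage_grip (a point): middle of the top of the carriage's black upright grip, 14 thick (x), 30 wide (y), 66 tall, its top 78 above the table; 140 in front (-x) of the carriage floor's centre
- carriage (a joint): how far the carriage is drawn out from the hood towards the robot, along minus x of carriage_floor: 0 = fully home under the hood, 0.18 m = fully out (stop). It stays where it is left; about 1.5 N moves it.
- hood: fixed clear plastic dust hood, open front and back: 190 (x) x 240 (y), side walls at y = +-117 from the middle, roof underside 115, top 120 above the table; origin at the centre of its footprint, x points away from its front (robot side); guide strips on the table run out in front
- mat: thin white card, 320 x 250 x 3 thick, on which the stirrers start standing; origin under its centre
- jar: upside-down brown glass jar, 120 in diameter, 150 high; leave alone; origin at the centre of its foot
- sieve: terracotta bowl, 140 in diameter, 50 high; leave alone; origin at the centre of its foot
There are look-alikes about, which are no part of the job. Leave any blue look-alike of the stand alone.

How it is judged:
By the outcome, as a careful person would: the job done as asked, in the order asked, and still so for the second after the job is handed in, with the robot touching nothing.
Of stirrer_1, stirrer_2, stirrer_3, stirrer_4, stirrer_5 only 3 to 4 are there at a start; the rules pass over those that are not, and their reading is None.
At some moment in a run one of stirrer_1, stirrer_2, stirrer_3, stirrer_4, stirrer_5 may be knocked a few centimetres aside while the robot is not near it.
It also fails if it takes over 210 s, if anything falls off the work surface, if the arm or the gripper's body presses on something with over 40 N, if the wrist force passes 120 N, or if a joint passes its speed limit or range.

## Working session

There is one attempt and no reset: what is moved stays moved. The work goes in short steps, Python scripts to look and compute and a tool call to move; the robot and the scene stay as the last step left them, time stands still between calls to the robot, and variables do not carry over. Pictures are saved under pics/ and viewed, at most 14 in all, crops included, and the job is handed in when it is done.

Besides the shell and the picture viewer there is one more tool, called by a JSON object that holds its "op" and its "data", one argument or row to a line. move_arm: Moves the arm, as the interface text tells. Scaled input: -1 to 1 covers 15 cm each way for a shift and 180 degrees each way for a turn. Its arguments: {"type":"object","properties":{"hand":{"type":"array"},"dp":{"type":"array"},"yaw":{"type":"array"},"squeeze":{"type":"number"}},"required":["hand","dp","yaw"]}

```bash
ls; mkdir -p pics; python3 - <<'E'
from workcell import *
import cv2
for n in("side","top"):
    cv2.imwrite(f"pics/{n}0.png",grab_frame(n)[:,:,::-1]); print(n,camera_info(n))
print(observe())
E
```

```text
pics
side {'fx': 617.0908224790625, 'fy': 617.0908224790625, 'cx': 314.45228194713775, 'cy': 245.39127111083405, 'k1': -0.14013896974327508, 'eye': array([-0.0504435 ,  1.1056286 ,  1.53183244]), 'rotation': array([-1.40281419e+02,  2.32549946e-02, -1.54566785e+02])}
top {'fx': 596.4449503331647, 'fy': 596.4449503331647, 'cx': 323.10385909216865, 'cy': 235.32707998717538, 'k1': 0.056289642756681815, 'eye': array([0.16626295, 0.00809859, 1.7682866 ]), 'rotation': array([-168.94258008,   -0.16948898,  -88.60807751])}
{'clock': 0.1, 'joint_pos': array([-7.41973485e+01,  1.58441686e+01,  8.62886764e+01, -2.61807145e-03,
        7.79615550e+01, -6.93370954e+00]), 'qd': array([ 0.05364937, -0.04532322, -0.23516018,  0.00700001,  0.01868563,
        0.08954864]), 'tau': array([ 6.62384973e-04, -4.17700517e+01, -2.46404743e+01, -3.13751470e-04,
        5.80922293e-03, -2.06647819e-06]), 'tool_pos': array([ 0.22206722, -0.52984954,  0.2172196 ]), 'eef_rot': array([-1.79905981e+02, -8.85517893e-03,  2.27369020e+01]), 'force': array([-0.09663579,  0.71325295, -0.05876431]), 'torque': array([0.01448282, 0.03027931, 0.00277637]), 'grip_force': 0.0, 'finger_gap': 0.08515168694337824}
```

View pics/top0.png

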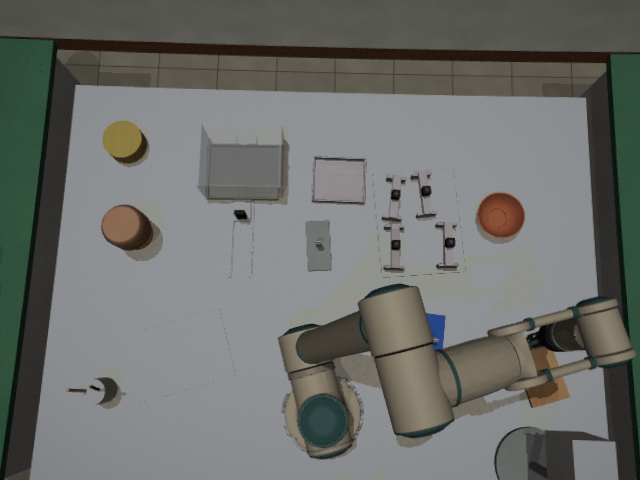

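View pics/side0.png

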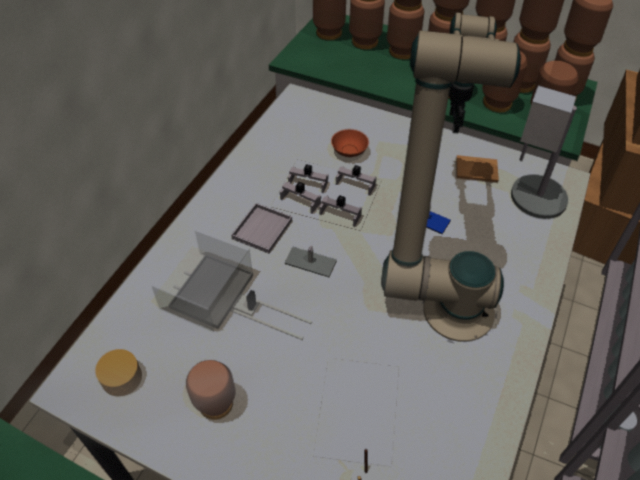

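The top picture shows four stirrers on the mat, at about (395,198), (424,193), (395,246) and (449,247). The stand is at (318,245), the reject tray at (339,180), and the hood at (243,165) with the carriage grip at (240,214). I'll enlarge these.

```bash
cat > h.py <<'E'
from workcell import *
import cv2, numpy as np
from scipy.spatial.transform import Rotation as R
def cam(n):
    c=camera_info(n); return c, R.from_euler('xyz',c['rotation'],degrees=True).as_matrix()
def unproj(n,u,v,z):
    c,M=cam(n); d=np.array([(u-c['cx'])/c['fx'],(v-c['cy'])/c['fy']]); s=d.copy()
    for _ in range(20): s=d/(1+c['k1']*(s@s))
    r=M@np.array([s[0],s[1],1]); t=(z-c['eye'][2])/r[2]
    return c['eye']+t*r
def proj(n,p):
    c,M=cam(n); q=M.T@(np.asarray(p,float)-c['eye']); s=q[:2]/q[2]; s=s*(1+c['k1']*(s@s))
    return np.array([c['cx']+c['fx']*s[0],c['cy']+c['fy']*s[1]])
def crop(n,x0,y0,x1,y1,k,out,im=None):
    im=grab_frame(n) if im is None else im
    a=cv2.resize(im[y0:y1,x0:x1,::-1],None,fx=k,fy=k,interpolation=cv2.INTER_CUBIC)
    a=cv2.convertScaleAbs(a,alpha=1.4)
    s=20
    for x in range((x0//s+1)*s,x1,s): cv2.putText(a,str(x),((x-x0)*k,8),0,.3,(0,0,255)); cv2.line(a,((x-x0)*k,10),((x-x0)*k,16),(0,0,255))
    for y in range((y0//s+1)*s,y1,s): cv2.putText(a,str(y),(0,(y-y0)*k),0,.3,(0,0,255)); cv2.line(a,(20,(y-y0)*k),(26,(y-y0)*k),(0,0,255))
    cv2.imwrite(out,a)
E
python3 - <<'E'
from h import *
t=cv2.imread('pics/top0.png')[:,:,::-1]
crop('top',365,160,475,285,4,'pics/c1.png',t)
crop('top',190,120,375,285,4,'pics/c2.png',t)
E
```

```text
(no output)
```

View pics/c1.png

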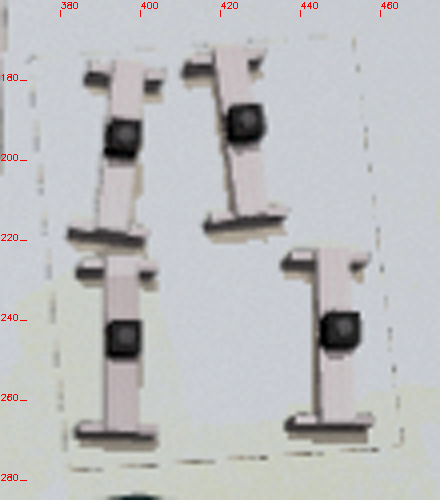

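View pics/c2.png

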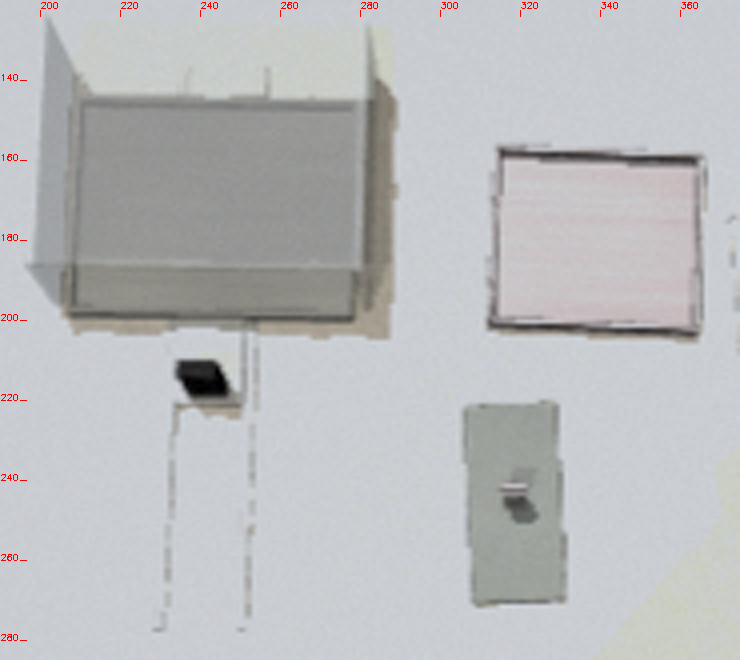

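```bash
python3 - <<'E'
from h import *
np.set_printoptions(precision=4,suppress=True)
U=lambda u,v,z:unproj('top',u,v,z)[:2]
ang=lambda a,b:np.degrees(np.arctan2(*(a-b)[::-1]))
def quad(name,P,z):
    Q=[U(*p,z) for p in P] # TL TR BR BL
    print(name,np.mean(Q,0),'yaw',ang(Q[0],Q[3]),ang(Q[1],Q[2]),ang(Q[0],Q[1])-90,ang(Q[3],Q[2])-90, 'sz',np.linalg.norm(Q[0]-Q[3]),np.linalg.norm(Q[0]-Q[1]))
quad('stand',[(306,221.5),(329.2,220.5),(331.2,270.2),(309,271.5)],.01)
print('blade',U(318.5,242.2,.076))
quad('rej',[(315,156.8),(365.8,159),(364.5,203.5),(312.5,201.3)],.022)
quad('car',[(210,145),(278.5,146.5),(278.5,200),(207,199)],.024)
print('grip',U(239.2,212.7,.078))
print('strips',ang(U(233.8,227.5,0),U(231.3,272.5,0)),ang(U(254,202.5,0),U(251.8,273.8,0)))
for n,h,a,b in [('A',(125,135),(127,62),(115,235)),('B',(246,122),(228,50),(247,225)),('C',(125,337),(122,258),(120,430)),('D',(341,328),(327,252),(333,422))]:
    f=lambda p,z:U(365+p[0]/4,160+p[1]/4,z)
    A,B=f(a,.052),f(b,.052); H=f(h,.082)
    print(n,'hub',H,'mid',(A+B)/2,'yaw',ang(A,B),'len',np.linalg.norm(A-B),'side',proj('side',[*H,.082]))
print('side grip',proj('side',[*U(239.2,212.7,.078),.078]),'blade',proj('side',[*U(318.5,242.2,.076),.076]))
t=cv2.imread('pics/side0.png')[:,:,::-1]
a=np.hstack([np.vstack([t[155:225,275:385]]*1)]) 
crop('side',275,155,385,225,4,'pics/c3a.png',t); crop('side',235,235,345,315,4,'pics/c3b.png',t)
cv2.imwrite('pics/c3.png',np.vstack([cv2.imread('pics/c3a.png'),cv2.imread('pics/c3b.png')]))
E
```

```text
stand [0.4779 0.0232] yaw 5.0634283183655375 3.5293953635601167 3.9573804414236946 4.78695881155528 sz 0.15218902548202698 0.07007140683584599
blade [0.4765 0.0239]
rej [ 0.6799 -0.0342] yaw -1.5460615242780003 -0.9558782577898337 -1.1647965029633127 -1.0695592392603714 sz 0.14035985657594813 0.15544964847353063
car [0.6957 0.2574] yaw 0.3231118906048821 2.164562273845545 0.26930411233513496 0.6617265211179983 sz 0.17022736453877704 0.20932529218689266
grip [0.5575 0.2564]
strips -0.04869268377410488 0.9537811396449423
A hub [ 0.6247 -0.1993] mid [ 0.6229 -0.2   ] yaw -3.7229604303466117 len 0.13287440357675612 side [299.826  184.4779]
B hub [ 0.6366 -0.2874] mid [ 0.6334 -0.2862] yaw 5.6031207246826344 len 0.1343894694991097 side [308.1276 167.0599]
C hub [ 0.475  -0.1995] mid [ 0.4756 -0.2002] yaw -0.6047552004106468 len 0.12757847726289176 side [340.9742 198.319 ]
D hub [ 0.4854 -0.354 ] mid [ 0.4846 -0.3523] yaw 1.0669421416215912 len 0.12599393812462514 side [356.4204 168.0519]
side grip [250.7477 293.3562] blade [310.9539 246.9707]
```

View pics/c3.png

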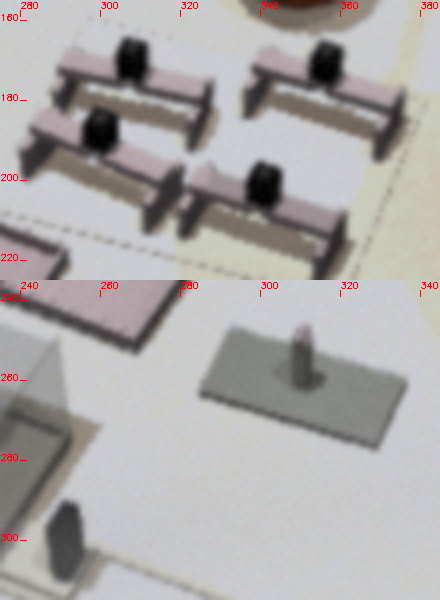

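The side view confirms the hub, grip and blade positions to within about 1 px: hubs at (300,184), (308,166), (341,198) and (357,167), blade at (311,247). Next I'll move over the carriage grip.

{"op": "move_arm", "data": {
  "hand": [1,1,1,1,1,1,1,1,1,1,1,1,1,1,1,1,1,0.8],
  "dp": [
    [0.14,0.3276,0],
    [0.14,0.3276,0],
    [0.14,0.3276,0],
    [0.14,0.3276,0],
    [0.14,0.3276,0],
    [0.14,0.3276,0],
    [0.14,0.3276,0],
    [0.14,0.3276,0],
    [0.14,0.3276,0],
    [0.14,0.3276,0],
    [0.14,0.3276,0],
    [0.14,0.3276,0],
    [0.14,0.3276,0],
    [0.14,0.3276,0],
    [0.14,0.3276,0],
    [0.14,0.3276,0],
    [0,0,-0.3],
    [0,0,0]
  ],
  "yaw": [-0.0124,-0.0124,-0.0124,-0.0124,-0.0124,-0.0124,-0.0124,-0.0124,-0.0124,-0.0124,0,0,0,0,0,0,0,0],
  "squeeze": 40
}}

```text
clock: 2.35
tool_pos: [0.5551, 0.2554, 0.169]
eef_rot: [179.8, 0.5, 0.5]
force: [-0.4, -1.6, -0.6]
finger_gap: 0.0696
grip_force: 0.0
```

```bash
python3 - <<'E'
import workcell as w
print([n for n in dir(w) if n[0]!='_'], getattr(w,'tip_extent',None))
o=w.observe(); print(o['tool_pos'],o['eef_rot'],o['finger_gap'],o['clock'])
E
```

```text
['Unreachable', 'camera_info', 'finish_job', 'grab_frame', 'observe', 'tip_extent'] 0.017
[0.55510596 0.25541668 0.16896659] [179.8141018    0.53588935   0.47615841] 0.06961038138768308 2.35
```

{"op": "move_arm", "data": {
  "hand": [0.8,0.8,0.8,0.8,0,0,0,0,0,0,0,0,0,0,0,0,0,0,0],
  "dp": [
    [0,0,-0.25],
    [0,0,-0.25],
    [0,0,-0.233],
    [0,0,0],
    [0,0,0],
    [0,0,0],
    [0,0,0],
    [0,0,0],
    [-0.1,0,0],
    [-0.12,0,0],
    [-0.14,0,0],
    [-0.14,0,0],
    [-0.14,0,0],
    [-0.14,0,0],
    [-0.14,0,0],
    [-0.14,0,0],
    [-0.1,0,0],
    [-0.05,0,0],
    [0,0,0]
  ],
  "yaw": [0,0,0,0,0,0,0,0,0,0,0,0,0,0,0,0,0,0,0],
  "squeeze": 40
}}

```text
clock: 4.72
tool_pos: [0.3752, 0.2556, 0.0627]
eef_rot: [180.0, 0.1, 0.4]
force: [-0.3, -0.1, 0.8]
finger_gap: 0.0001
grip_force: 0.0
```

The fingers closed on nothing, so I'll look.

```bash
python3 - <<'E'
from h import *
t=grab_frame('top'); s=grab_frame('side')
crop('top',190,120,340,290,4,'pics/d1.png',t)
crop('side',150,230,350,330,3,'pics/d2.png',s)
a=cv2.imread('pics/d1.png');b=cv2.imread('pics/d2.png')
h=np.zeros((600,800,3),np.uint8); a=cv2.resize(a,(450,510));b=cv2.resize(b,(350,175)); h[:510,:450]=a; h[:175,450:]=b; cv2.imwrite('pics/d.png',cv2.convertScaleAbs(h,alpha=1))
E
```

```text
(no output)
```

View pics/d.png

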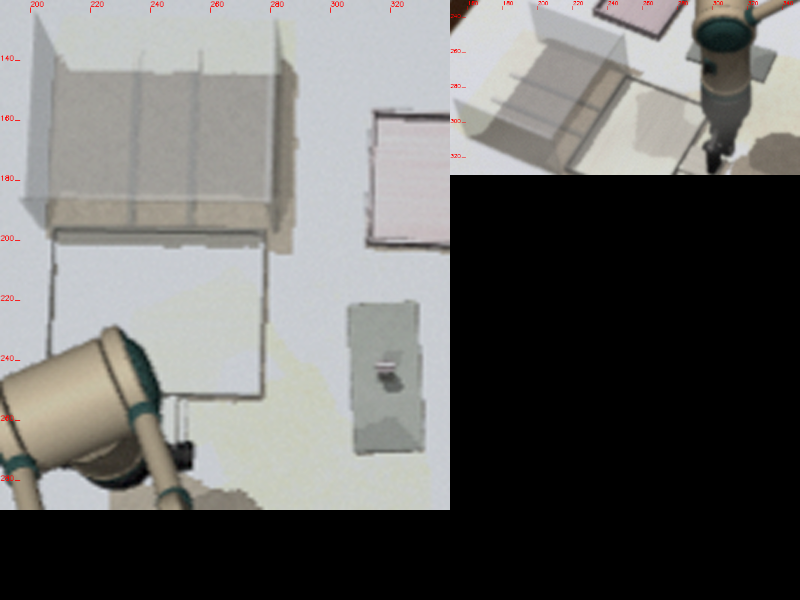

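```bash
python3 - <<'E'
from h import *
np.set_printoptions(precision=4,suppress=True)
U=lambda u,v,z:unproj('top',u,v,z)[:2]
print(U(210,145,.024),U(278.5,146.5,.024),U(278.5,200,.024),U(207,199,.024))
f=lambda x,y:(190+x*4/3/4, 120+y*4/3/4)
for p in [(52,232),(267,230),(263,398)]: print(f(*p),U(*f(*p),.024))
t=grab_frame('top'); crop('top',190,180,290,280,5,'pics/x1.png',t)
s=grab_frame('side'); crop('side',180,230,330,340,5,'pics/e.png',s)
print(observe()['finger_gap'],proj('side',[.3752,.2556,.0627]),proj('side',[.3775,.2556,.078]))
E
```

```text
[0.78   0.3639] [0.7809 0.1546] [0.6122 0.1482] [0.6097 0.3629]
(207.33333333333334, 197.33333333333331) [0.6149 0.3622]
(279.0, 196.66666666666669) [0.6226 0.1471]
(277.6666666666667, 252.66666666666666) [0.4515 0.1445]
-0.00033286100054074946 [307.8081 319.024 ] [307.0207 315.7522]
```

View pics/e.png

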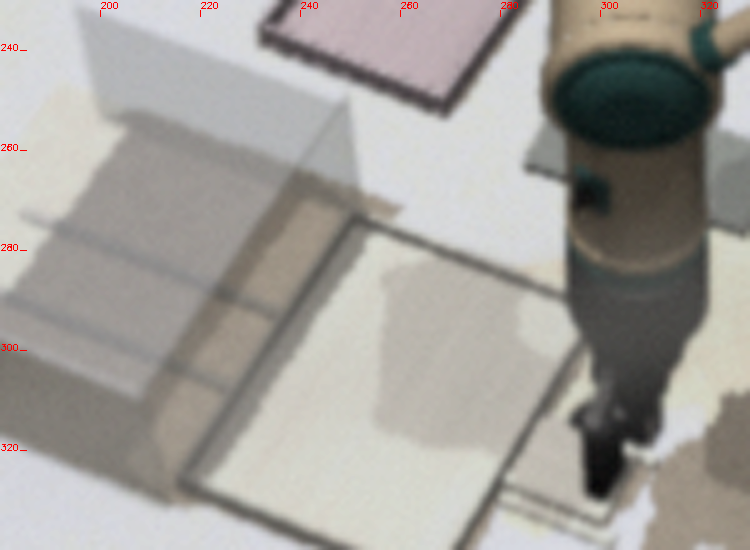

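{"op": "move_arm", "data": {
  "hand": [0,0,0.5,0.5,0.5,0.5,0.5],
  "dp": [
    [0,0,0.3],
    [0,0,0.3],
    [0,0,0.2],
    [0,-0.35,0],
    [0,-0.35,0],
    [0,-0.35,0],
    [0,-0.35,0]
  ],
  "yaw": [0,0,0,0,0,0,0],
  "squeeze": 40
}}

```text
clock: 5.8
tool_pos: [0.3769, 0.0443, 0.1831]
eef_rot: [180.0, -0.0, 0.4]
force: [0.4, -0.6, -1.4]
finger_gap: 0.0429
grip_force: 0.0
```

```bash
python3 - <<'E'
from h import *
t=grab_frame('top'); crop('top',190,180,300,290,4,'pics/f1.png',t)
s=grab_frame('side'); crop('side',180,260,330,340,4,'pics/f2.png',s)
a=cv2.imread('pics/f1.png');b=cv2.imread('pics/f2.png')
print(a.shape,b.shape)
h=np.zeros((600,800,3),np.uint8); h[:440,:440]=a; h[:320,440:800]=b[:,240:600]; cv2.imwrite('pics/f.png',h)
E
```

```text
(440, 440, 3) (320, 600, 3)
```

View pics/f.png

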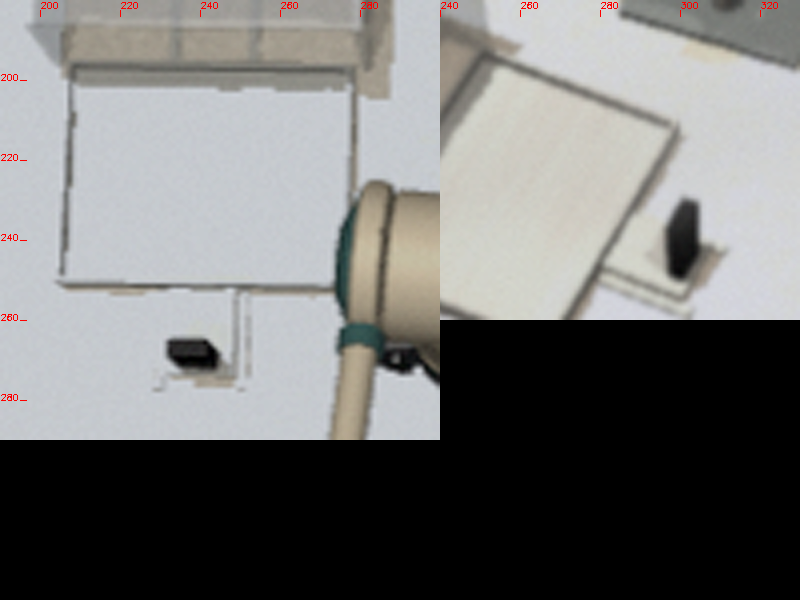

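```bash
python3 - <<'E'
from h import *
np.set_printoptions(precision=4,suppress=True)
U=lambda u,v,z:unproj('top',u,v,z)[:2]
g=U(237,266.8,.078);print('grip',g,proj('side',[*g,.078]),unproj('side',302,310.8,.078),unproj('side',250.7,291.8,.078), unproj('side',298,329,.012))
# corners
q=[U(190+x/4,180+y/4,.024) for x,y in[(72,68),(354,68),(62,284),(345,288)]];print(np.array(q))
# guide strip ends / old
print(proj('top',[.3775,.2556,.078]),proj('top',[.395,.2556,.078]))
E
```

```text
grip [0.399  0.2545] [300.306  312.6928] [0.3975 0.2467 0.078 ] [0.5603 0.2516 0.078 ] [0.4006 0.2692 0.012 ]
[[0.616  0.3603]
 [0.6215 0.1485]
 [0.4513 0.3576]
 [0.4534 0.1487]]
[236.2082 274.2922] [236.5353 268.1916]
```

{"op": "move_arm", "data": {
  "hand": [1,1,1,1,1,1,1,1,0,0,0,0,0,0,0,0],
  "dp": [
    [0.047,0.347,0],
    [0.05,0.347,0],
    [0.05,0.347,0],
    [0,0.346,0],
    [0,0,-0.3],
    [0,0,-0.3],
    [0,0,-0.207],
    [0,0,0],
    [0,0,0],
    [0,0,0],
    [0,0,0],
    [0,0,0],
    [0,0,0],
    [0,0,0],
    [0,0,0],
    [0,0,0]
  ],
  "yaw": [0,0,0,0,0,0,0,0,0,0,0,0,0,0,0,0],
  "squeeze": 60
}}

```text
clock: 7.9
tool_pos: [0.4011, 0.2545, 0.0647]
eef_rot: [-179.9, -0.3, 0.4]
force: [-0.5, -0.3, 11.5]
finger_gap: 0.0
grip_force: 6.0
```

```bash
python3 - <<'E'
from h import *
s=grab_frame('side'); crop('side',270,280,330,340,7,'pics/g2.png',s)
t=grab_frame('top'); crop('top',220,240,270,290,7,'pics/g1.png',t)
a=cv2.imread('pics/g2.png');b=cv2.imread('pics/g1.png');h=np.zeros((420,780,3),np.uint8);h[:,:420]=a;h[:350,420:770]=b
h=cv2.convertScaleAbs(h,alpha=1.8);cv2.imwrite('pics/g.png',h)
o=observe();print(o['force'],o['torque'],o['finger_gap'],o['tool_pos'],o['grip_force'])
for p in ([.399,.2545,.078],o['tool_pos'],o['tool_pos']+[0,0,-.017]):print(proj('side',p),proj('top',p))
E
```

```text
[-0.6825625  -1.33809653 11.81695302] [-2.71289107e-01  3.68069864e-02 -1.27753509e-04] -4.314203980483005e-05 [0.40110662 0.25450899 0.06467064] 5.982338860630989
[300.3134587 312.6990867] [236.99595888 266.80980876]
[299.73151285 315.03821053] [237.67468738 266.73217449]
[299.84602661 318.31608697] [238.48041761 267.55246979]
```

View pics/g.png

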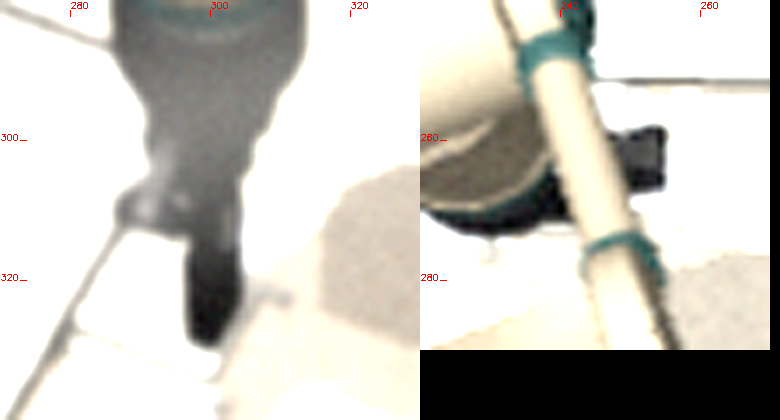

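```bash
python3 - <<'E'
from h import *
np.set_printoptions(precision=1,suppress=True)
T=observe()['tool_pos']
for d in [(0,.045,.05),(0,-.045,.05),(.045,0,.05),(-.045,0,.05),(0,.045,0),(0,-.045,0),(.045,0,0),(-.045,0,0),(0,.02,-.01),(0,-.02,-.01)]:
    print(d,proj('side',T+d),proj('top',T+d))
for z in (.012,.045,.078): print(z,proj('side',[.399,.2545,z]),proj('side',[.399,.246,z]))
E
```

```text
(0, 0.045, 0.05) [292.1 317.4] [219.1 263.8]
(0, -0.045, 0.05) [306.5 293.1] [251.3 264.6]
(0.045, 0, 0.05) [284.9 299.3] [236.1 248.4]
(-0.045, 0, 0.05) [314.1 310.9] [234.3 280.3]
(0, 0.045, 0) [292.6 327.2] [222.  266.4]
(0, -0.045, 0) [306.7 303.2] [253.3 267.1]
(0.045, 0, 0) [285.6 309.3] [238.5 251.3]
(-0.045, 0, 0) [314.1 320.8] [236.8 282.3]
(0, 0.02, -0.01) [296.7 322.3] [231.2 267.1]
(0, -0.02, -0.01) [302.9 311.7] [245.1 267.4]
0.012 [300.7 325.3] [302.  323.1]
0.045 [300.5 319.1] [301.8 316.8]
0.078 [300.3 312.7] [301.6 310.4]
```

{"op": "move_arm", "data": {
  "hand": [0,0,0],
  "dp": [
    [0,0,0.2],
    [0,0,0.2],
    [0,0,0]
  ],
  "yaw": [0,0,0]
}}

```text
clock: 8.38
tool_pos: [0.4007, 0.2548, 0.1247]
eef_rot: [-179.9, -0.3, 0.4]
force: [0.5, -0.1, -0.1]
finger_gap: -0.0
grip_force: 0.0
```

```bash
python3 - <<'E'
from h import *
np.set_printoptions(precision=1,suppress=True)
s=grab_frame('side'); crop('side',265,260,335,340,7,'pics/g2.png',s)
o=observe();T=o['tool_pos'];print(o['force'],T*1000,o['finger_gap'],o['grip_force'],o['joint_pos'])
a=cv2.imread('pics/g2.png')
def pt(p,c):
    u,v=proj('side',p); cv2.drawMarker(a,(int((u-265)*7),int((v-260)*7)),c,0,10,1); print(u,v)
b=cv2.convertScaleAbs(a,alpha=1.8); clean=b.copy(); a=b
for d in((0,0,0),(0,0,-.017)): pt(T+d,(0,0,255))
for c in [(x,y,z) for x in(-.007,.007) for y in(-.015,.015) for z in (.012,.078)]: pt(np.array([.399,.2545,0])+c,(0,160,0))
cv2.imwrite('pics/h.png',a)
E
```

```text
[ 0.3 -0.5 -0.3] [399.5 254.2 123.2] 6.73279485085751e-05 0.0 [ 24.   11.5 106.9  -0.   61.5 113.6]
299.88799245135596 303.4710645245642
300.00395388228185 306.92974803124724
305.1727998506959 322.2224439654382
304.8861904522365 309.578801839175
300.6151126013565 330.1668595431914
300.187282156384 317.64788695529865
300.85289648889227 320.47639258161445
300.4384212795437 307.8067013922078
296.2650307549281 328.3876666066176
295.7072748855854 315.8408667752226
```

View pics/h.png

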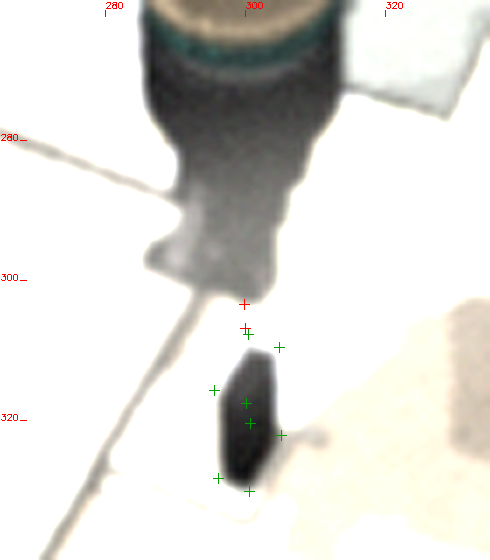

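```bash
cat >> h.py <<'E'
def asc(im,x0,y0,x1,y1,k=1):
    g=cv2.cvtColor(im,cv2.COLOR_RGB2GRAY)[y0:y1,x0:x1]
    ch="@%#*+=-:. "
    print('     '+''.join(str((x//10)%10) if x%10==0 else ' ' for x in range(x0,x1)))
    for i,r in enumerate(g): print(y0+i,' '+''.join(ch[min(9,int(v)//18)] for v in r))
E
python3 - <<'E'
from h import *
im=cv2.imread('pics/side0.png')[:,:,::-1]
T=np.array([.222,-.53,.218]);print(proj('side',T),proj('side',T-[0,0,.017]))
asc(im,435,75,485,140)
im=grab_frame('side'); print(proj('side',observe()['tool_pos'])); asc(im,275,275,325,335)
E
```

```text
[451.71750166 129.21129518] [450.90054867 133.14845691]
          4         5         6         7         8    
75  %%%%%%#%%%%%%%###%##%%%%%#########################
76  %%%%%%%%%%%%%%%%#%%#%%@%%%%%%#%%%#%###############
77  ####%%%%%%%%%%%%%%%%%%%%%%%%%%%%%%%%%%%%%%#%######
78  ######%%%%%%%%%%%%%%%%%%%%%%%%%%%%%%%%%%%%#%##%###
79  #######%%%%%%%%%%%%%%@%%%%%%%%%%%%%%%%%%%%%%%%%%%%
80  #*#########%%%%%%%%%%%%%%%%%%%%%%%%%%%%%%%%%%%%%%%
81  **#########%%%%%%%%%%@%%%%%%%%%%%%%%%%%%%%%%%%%%%%
82  **#########%%%%%%%%@@@%%%%%%%%%%%%%%%%%%%%%%%%%%%%
83  *########%%%%%%@@%%@@@@@@@%%%%%%%%%%%%%%%#%%%%%%%%
84  #######%%%%%%@@@@%%%%%@@@@@%%%%%%%%%@%%%#######%%%
85  %%%%%%%%%%%%@@@@@@%%%%%%%@@%%@%%%%%@@@%%########%%
86  %%%%%%%%%@%@@@@@@@%%%%%%%%%%%%%%%%%%%@@%%#######%%
87  %%%%%%%%%%%%%%%@@@@@%%%%%%%%%%%%%%%%%@@%%%######%%
88  %%%%%%%%%%%%%%%@@@@@@@%%%%%%%%#%%%%%@@@%%%%#####%%
89  #%#%#%#######%%@@@@@@@@@@%%%%%%%%@@@@@%%%%%#####%%
90  #############%%@@@@@@@@@@@@@@@@@@@@@@@%%%%%#####%%
91  *###*########%%@@@@@@@@@@@@@@@@@@@@@@@%%%%%#####%%
92  ********#####%@@@@@@@@@@@@@@@@@@@@@@@@%%%%%#####%
[... 5370 characters left out ...]
%@@@@@@#+++++++=============
323  ::::=+=-::......::::-*%@@@@@%#+++=+++=============
324  :::-++-::.......::::-*%@@@@@%*++==================
325  :::=*+-:.........:::-*%@@@@%#++===================
326  ::-+*+-::.........::-+%@@@%#*++===================
327  ::=**+==-::........::+%@@@%*++==--===--===========
328  :-+*+-------::......:=#%%%#++==---==--============
329  :=**=::::--==-::.....-=+#*+=+===-=--=======-======
330  -+*+=-::..:--==--::...:-==-===-=-=--==============
331  =++=----:::::---==--::.:::-==---==================
332  ++=-:.::::::::::--==--::.:-=-::---=-==============
333  *+-:.....::--::.::---==---=-:..--==-=-====--=--===
334  +=::.......::::::::::--====:...-=========-------==
```

{"op": "move_arm", "data": {
  "hand": [0,0,0,0,0,0,0],
  "dp": [
    [-0.033,-0.3,0],
    [-0.05,-0.3,0],
    [-0.05,-0.3,0],
    [0,0,-0.25],
    [0,0,-0.25],
    [0,0,-0.13],
    [0,0,0]
  ],
  "yaw": [0,0,0,0,0,0,0]
}}

```text
clock: 9.35
tool_pos: [0.3763, 0.1185, 0.0256]
eef_rot: [180.0, 0.4, 0.4]
force: [-0.3, 1.1, 0.5]
finger_gap: 0.0002
grip_force: 0.0
```

```bash
python3 - <<'E'
from h import *
np.set_printoptions(precision=3,suppress=True)
o=observe();T=o['tool_pos'];print(T,o['force'],proj('side',T),proj('side',T-[0,0,.017]),proj('side',T*[1,1,0]),proj('top',T),'base',proj('top',[0,0,0]),proj('side',[0,0,0]))
im=grab_frame('side'); u,v=map(int,proj('side',T)); asc(im,u-30,v-35,u+30,v+30)
im=grab_frame('top'); u,v=map(int,proj('top',T)); asc(im,u-25,v-22,u+35,v+22)
E
```

```text
[0.376 0.118 0.026] [-0.272  1.07   0.501] [327.528 290.772] [327.437 294.052] [327.391 295.69 ] [285.47  278.082] base [322.691 412.112] [458.063 310.223]
        0         1         2         3         4         5      
255  +++++++++++***##++*%%%%%%%%%%%######%%%%%%@@%+:.............
256  +++++++++++***##++*%@%%%%%%%%%%%%%%%%%%%%%@@%+:.............
257  +++++++++++***##***%@@@%%%%%%%%%%%%%%%%%%%@@%+:.............
258  +++++++++++**######%@@%%%%%%%%%%%%%%%%%%%@@@%+:.............
259  +++++++++++**#####%@@@@%%%%%%%%%%%%%%%%%@@@@#+:.............
260  +++++++++++***####%@@@@@@%%%%%%%%%%%%%@@@@@@#+:.............
261  +++++++++++***###*#%@@@@@@@@%%%%%%%@@@@@@@@@#=:.............
262  ++++++++++++*****+*%@@@@@@@@@@@@@@@@@@@@@@@%#=:.............
263  +++++++++++++++++++#@@@@@@@@@@@@@@@@@@@@@@@%*-:.............
264  +++++++++++++++++++#%@@@@@@@@@@@@@@@@@@@@@@%+:..............
265  +++++++++++==++++++*%%@@@@@@@@@@@%@@@@%@%%%#=:..............
266  *+++++++++====++++++#%@@@%%%@%%@@%%@@%%%%%#+-:..............
267  ++**+++++++===++++++*#%@@%%%%%%%%%%%%%%%%%*-::..............
268  --=++**++++++++
[... 5681 characters left out ...]
==============+****+*##+================
290  .....:.....:=-....:==============++++++++*##+===============
291  ......::.......:..:::-===========+*+====+*%%*===============
292  .........:.:::::::::-============+++=====*%%*===============
293  ...:::::::---===++++++=======-----=======+#%#+==============
294  ::----=+++++++++++++++=======-----==-==-=+#%#+========------
295  -======++++++++++++++========-----==-----=*##+--------------
296  =======+++++++++++++++=======-----==-----=*%*=--------------
297  -=======+++=+================-----==-----=*#+----=----------
298  -=======================+=====---===-----=**=---------------
299  --=====================+=+++========------*+=---------------
```

```bash
python3 - <<'E'
from h import *
im=grab_frame('side'); np.save('shut.npy',im)
E
```

{"op": "move_arm", "data": {
  "hand": [1,1,1,1,1,1,1,1],
  "dp": [
    [0,0,0],
    [0,0,0],
    [0,0,0],
    [0,0,0],
    [0,0,0],
    [0,0,0],
    [0,0,0],
    [0,0,0]
  ],
  "yaw": [0,0,0,0,0,0,0,0]
}}

```text
clock: 10.5
tool_pos: [0.3788, 0.1189, 0.0275]
eef_rot: [180.0, 0.0, 0.4]
force: [-0.5, 0.2, 0.0]
finger_gap: 0.0857
grip_force: 0.0
```

```bash
python3 - <<'E'
from h import *
b=grab_frame('side'); a=np.load('shut.npy'); T=observe()['tool_pos']; print(T,observe()['finger_gap'])
L=[]
for im in(a,b):
    c=im[240:310,300:350,::-1]; c=(255*(np.clip(c/190.,0,1))**.5).astype(np.uint8)
    c=cv2.resize(c,None,fx=7.9,fy=7.9,interpolation=cv2.INTER_CUBIC)
    for d in((0,0,0),(0,0,-.017),(0,.0425,0),(0,-.0425,0)):
        u,v=proj('side',T+d); cv2.drawMarker(c,(int((u+.5-300)*7.9),int((v+.5-240)*7.9)),(0,0,255),0,8,1)
    L.append(c)
cv2.imwrite('pics/i.png',np.hstack(L))
E
```

```text
[0.37880031 0.11892211 0.02751357] 0.08509491534877571
```

View pics/i.png

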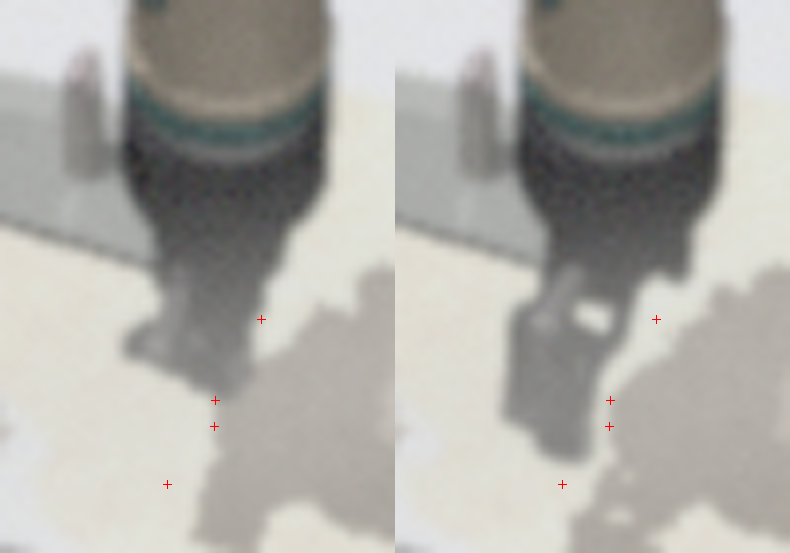

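{"op": "move_arm", "data": {
  "hand": [0,0,0,0,0,0,0,0,0,0],
  "dp": [
    [0,0,0],
    [0,0,0],
    [0,0,0],
    [0,0,0],
    [0,0,0],
    [0,0,0],
    [0,0,0],
    [0,0,-0.05],
    [0,0,-0.02],
    [0,0,0]
  ],
  "yaw": [0,0,0,0,0,0,0,0,0,0]
}}

```text
clock: 11.8
tool_pos: [0.3784, 0.1189, 0.0166]
eef_rot: [180.0, 0.1, 0.4]
force: [-0.4, -0.0, 0.1]
finger_gap: -0.0005
grip_force: 0.0
```

{"op": "move_arm", "data": {
  "hand": [0,0,0,0],
  "dp": [
    [0,0,-0.02],
    [0,0,-0.02],
    [0,0,-0.02],
    [0,0,0]
  ],
  "yaw": [0,0,0,0]
}}

```text
clock: 12.3
tool_pos: [0.3786, 0.1189, 0.0078]
eef_rot: [180.0, 0.0, 0.4]
force: [-0.4, -0.8, 0.4]
finger_gap: 0.0005
grip_force: 0.0
```

{"op": "move_arm", "data": {
  "hand": [0,0,0,0,0],
  "dp": [
    [0,0,-0.03],
    [0,0,-0.03],
    [0,0,-0.02],
    [0,0,-0.02],
    [0,0,0]
  ],
  "yaw": [0,0,0,0,0]
}}

```text
clock: 12.92
tool_pos: [0.3786, 0.1189, -0.0072]
eef_rot: [180.0, 0.0, 0.4]
force: [-0.1, 0.7, 0.3]
finger_gap: -0.0002
grip_force: 0.0
```

{"op": "move_arm", "data": {
  "hand": [0,0,0,0],
  "dp": [
    [0,0,-0.02],
    [0,0,-0.02],
    [0,0,0],
    [0,0,0]
  ],
  "yaw": [0,0,0,0]
}}

```text
clock: 13.42
tool_pos: [0.3788, 0.1189, -0.013]
eef_rot: [180.0, 0.0, 0.4]
force: [0.4, 0.2, 0.5]
finger_gap: -0.0002
grip_force: 0.0
```

{"op": "move_arm", "data": {
  "hand": [0,0,0,0],
  "dp": [
    [0,0,-0.02],
    [0,0,-0.02],
    [0,0,0],
    [0,0,0]
  ],
  "yaw": [0,0,0,0]
}}

```text
clock: 13.92
tool_pos: [0.3791, 0.119, -0.0136]
eef_rot: [180.0, -0.1, 0.4]
force: [-13.2, -1.8, 76.5]
finger_gap: -0.0
grip_force: 37.9
```

```bash
python3 - <<'E'
from workcell import *
o=observe();print(o)
E
```

```text
{'clock': 13.925, 'joint_pos': array([ 7.38340501e+00,  1.73001456e+01,  1.26027082e+02, -3.27400862e-02,
        3.65380759e+01,  9.69607302e+01]), 'qd': array([ 0.00920027, -0.00990783,  0.03406394,  0.12175866, -0.00228266,
        0.00020863]), 'tau': array([-7.30776507e-01, -3.48282114e+00, -7.73735315e+00,  1.48509708e-01,
       -5.20660490e+00, -4.09431523e-03]), 'tool_pos': array([ 0.37905612,  0.1189698 , -0.01360735]), 'eef_rot': array([ 1.79996914e+02, -1.36069310e-01,  4.48961002e-01]), 'force': array([-13.23932396,  -1.8063641 ,  76.48073755]), 'torque': array([-0.42997702,  2.47208935, -0.01476062]), 'grip_force': 37.87142311222851, 'finger_gap': -1.4836992024115508e-05}
```

{"op": "move_arm", "data": {
  "hand": [0,0,0],
  "dp": [
    [0,0,0.3],
    [0,0,0.2],
    [0,0,0]
  ],
  "yaw": [0,0,0]
}}

```text
clock: 14.3
tool_pos: [0.3808, 0.1192, 0.058]
eef_rot: [-180.0, -0.3, 0.4]
force: [0.6, 0.1, -0.6]
finger_gap: 0.0003
grip_force: 0.0
```

```bash
python3 - <<'E'
from h import *
np.set_printoptions(precision=4,suppress=True)
o=observe();print(o['torque'],o['force'],o['tool_pos'],o['joint_pos'])
im=grab_frame('side'); np.save('shut.npy',im)
T=o['tool_pos']; print(proj('side',T+[0,0,.0305]))
E
```

```text
[-0.0203 -0.0604 -0.0584] [ 0.5946  0.0845 -0.5565] [0.3808 0.1192 0.058 ] [  7.3721  10.1779 120.6022  -0.007   48.8743  96.9572]
[326.3732 277.8568]
```

```bash
python3 - <<'E'
from h import *
np.set_printoptions(precision=4,suppress=True)
f=lambda x,y:(x/7.9+300-.5,y/7.9+240-.5)
for p in [(150,355),(243,390)]: print('shut',f(*p),unproj('side',*f(*p),.039)-[.3763,.1185,0])
for p in [(110,415),(190,460)]: print('open',f(*p),unproj('side',*f(*p),.054)-[.3788,.1189,0])
# now: finger bottom by ascii
im=np.load('shut.npy'); asc(im,305,262,345,300)
# calibration check: table features? jar etc not known. base centre
E
```

```text
shut (318.4873417721519, 284.4367088607595) [ 0.0303 -0.0007  0.039 ]
shut (330.25949367088606, 288.86708860759495) [-0.0082 -0.001   0.039 ]
open (313.4240506329114, 292.03164556962025) [0.0249 0.0401 0.054 ]
open (323.5506329113924, 297.7278481012658) [-0.0104  0.0458  0.054 ]
          1         2         3         4    
262  +==++***+++++*%@@@@@@@@@@@@@@@%#=:......
263  =====++==+++++#@@@@@@@@@@@@@%@%+:.......
264  =========+++++#@@@@@@@@%@@@@@%*-:.......
265  =========+++++#%@%@@@@@@@@%@@%*:........
266  ========++++++#%%%%@%%@@%%%%%%+:........
267  =======+++++++#%%%%%%%%%@%%%%*=:.....:..
268  +++=====++++++#%##%%%%%%%%%%#=:.........
269  **+++=++++++++#####%%%%%%%%%+-..........
270  =+++*+++++++++***##%%%%%%%%#=:..........
271  ::--=++*+++++++**#%%%%%%%%%*=:..........
272  :.::::-=++**+++**##%%%%%%%%*-:..........
273  .:....:::-++*****#%%%%%%%%#=:...........
274  .........:-+*****##%%%%%%#*-............
275  ......:..:=*#****####%%%##+:............
276  ....:.:..:+##****#########+:............
277  ....::::.:+##*+*##########+:........::::
278  ....::::.:=*****#########*=:.....
[... 273 characters left out ...]
-=========
285  .:::::..:::.:::::...::::::::-===========
286  .:::..::.::::::::...:::::::-============
287  .:::::::::::::::::.::..:::-=============
288  ..:::::::::::.::::::...::-==============
289  :::::::::::::.::::::::::-===============
290  ::::::::::::::::::::..::-===============
291  ::::::::::::::::::::..:-================
292  .:::::::::::::::::.::::-================
293  ::.:::::::..::::..::::::==+=============
294  :::.:::::.....:::....::-============+==+
295  .:::::::::::.........::-===========+====
296  :.::::::..:.....:.....:-========+=+=+===
297  :::::::::....:.......::-========+=====++
298  :::::::.......:......::-=====+++=====+++
299  :::.:.:.......:.....::-==+=+=++=++++++++
```

Touching the table showed the fingertips about 30 mm higher than the reported TCP implies. The images also suggest about +8 mm in x and −15 mm in y. I'll regrip the carriage with that correction.

{"op": "move_arm", "data": {
  "hand": [1,1,1,1,1,1,1,1,0,0,0,0,0,0,0,0],
  "dp": [
    [0,0,0.227],
    [0.026,0.333,0],
    [0.026,0.333,0],
    [0.026,0.317,0],
    [0,0,0],
    [0,0,-0.2],
    [0,0,-0.2],
    [0,0,0],
    [0,0,0],
    [0,0,0],
    [0,0,0],
    [0,0,0],
    [0,0,0],
    [0,0,0],
    [0,0,0],
    [0,0,0]
  ],
  "yaw": [0,0,0,0,0,0,0,0,0,0,0,0,0,0,0,0],
  "squeeze": 30
}}

```text
clock: 16.35
tool_pos: [0.3898, 0.2555, 0.0322]
eef_rot: [178.8, 0.1, 0.9]
force: [2.2, -36.6, 22.6]
finger_gap: 0.03
grip_force: 27.9
```

```bash
python3 - <<'E'
from h import *
np.set_printoptions(precision=4,suppress=True)
o=observe();print(o['force'],o['torque'],o['finger_gap'],o['grip_force'])
im=grab_frame('side'); asc(im,275,285,325,335)
E
```

```text
[  2.1998 -36.5696  22.6426] [-5.7641 -0.4648 -0.1082] 0.029954356279445565 27.91775107383728
          8         9         0         1         2    
285  ----=++++==--+*++************************+::......
286  :::---=++++==+**+++**********************+-:.:....
287  :::::----===+*#**+++**************++****#+-:......
288  :::::::::::-=+##**++*+++*++++*+++++****#*+:.:.::..
289  ::::::::...::=*##****++++++++++++******#*+::..::..
290  ::::::::....:=*##********++++*********##*+::::::..
291  ::::::::....:=*###***********************+:::.....
292  :::::::.....:-**##********************##*+::::::::
293  :::::::.....:-+#**********************##*+::::....
294  :::::::.....::+##*******************#*##*+::......
295  :::::::......:+*#********************##**+:.......
296  :::::::......:+*#***************#****###*+:.......
297  :::::::......:+***##*********###*#######*+:.......
298  ::::::::.....:=***#*###*#**#############*=:.......
299  ::::::::.....:-+***##*####*#############+-:.......
300  ::::::::::...::=*######################*=::...:.:.
301  :::::::::::...:-+*####################*+::.......
[... 1149 characters left out ...]
@@@@@%%#*++++**+++++++++++++
323  ..:::++=::::::::-=**#%@@@@@%##*++=++++++++++++++++
324  ...:-+=-:::::::::-==+#%@@@@%##*+===+++++++++++++++
325  ...:=+-::::::::::::--+%@@@@%##*+===+++++++++++++++
326  ..:=++=--:::::::::::-+#@@@@%##+=====++++++++++++++
327  ..-+*+===--::::::::::=#@@@%#**==--=====+++++++++++
328  .:=*+=---==---:::::::=*%@@%**+==---======+++++++++
329  :-+*+::::-====--:::::-=*#%#++==-----=======+++++++
330  :=*+=-::::--====---:::-==+*++===-=--==========++++
331  -++=------::---====--::::-++======---=============
332  =++-::::-----::--===---:::=+==----==-==-==========
333  ++=:....::----:::----==---===-----=---============
334  +=-:.......:------:::--=====--=-==-==-=-======--==
```

{"op": "move_arm", "data": {
  "hand": [0,0,0,0,0,0,0],
  "dp": [
    [0,-0.073,0],
    [0,0,0],
    [-0.04,0,0],
    [-0.04,0,0],
    [-0.04,0,0],
    [-0.013,0,0],
    [0,0,0]
  ],
  "yaw": [0,0,0,0,0,0,0]
}}

```text
clock: 17.27
tool_pos: [0.3889, 0.2559, 0.0326]
eef_rot: [-179.9, -2.0, 0.8]
force: [34.0, -15.6, -19.2]
finger_gap: 0.0288
grip_force: 31.8
```

```bash
python3 - <<'E'
from h import *
np.set_printoptions(precision=4,suppress=True)
o=observe();print(o['force'],o['torque'],o['tool_pos'])
E
```

```text
[ 34.0429 -15.5949 -19.2292] [-2.2316 -5.0722 -0.0471] [0.3889 0.2559 0.0326]
```

The carriage won't go further: the stop pushes back with 34 N, so it's fully out and was already about 2 cm out at the start. I'll release it and go to the near stirrer.

{"op": "move_arm", "data": {
  "hand": [0,0,0.8,0.8,0.8,0.8,0.8,0.8,0.8,0.8,0.8,0.8,0.8,0.8,0.8,0.8,0.8,0.8],
  "dp": [
    [0.12,-0.03,0],
    [0,0,0],
    [0,0,0],
    [0,0,0],
    [0,0,0],
    [0,0,0.333],
    [0,0,0.334],
    [0.064,-0.334,0],
    [0.064,-0.334,0],
    [0.064,-0.334,0],
    [0.064,-0.334,0],
    [0.064,-0.334,0],
    [0.064,-0.334,0],
    [0.064,-0.334,0],
    [0.064,-0.334,0],
    [0.066,-0.335,0],
    [0,0,0],
    [0,0,0]
  ],
  "yaw": [0,0,0,0,0,0,0,-0.006,0,0,0,0,0,0,0,0,0,0]
}}

```text
clock: 19.52
tool_pos: [0.4743, -0.1995, 0.1296]
eef_rot: [-179.9, 0.1, -0.7]
force: [0.1, 0.0, 1.2]
finger_gap: 0.068
grip_force: 0.0
```

```bash
cat >> h.py <<'E'
def hubs(im,cam='side',box=(275,150,400,225)):
    x0,y0,x1,y1=box; g=cv2.cvtColor(im,cv2.COLOR_RGB2GRAY)[y0:y1,x0:x1]
    n,l,st,c=cv2.connectedComponentsWithStats((g<45).astype(np.uint8))
    return [(c[i]+[x0,y0],st[i]) for i in range(1,n) if st[i][4]>15]
E
python3 - <<'E'
from h import *
np.set_printoptions(precision=4,suppress=True)
o=observe();print(o['tool_pos'],o['force'])
im=grab_frame('side')
a=cv2.imread('pics/side0.png')[:,:,::-1]
print('0',hubs(a));print('now',hubs(im))
a=cv2.imread('pics/top0.png')[:,:,::-1]; t=grab_frame('top')
b=(365,165,470,260);print('t0',hubs(a,'top',b)); print('tnow',hubs(t,'top',b))
asc(im,320,165,375,225)
E
```

```text
[ 0.4743 -0.1995  0.1296] [0.1389 0.0441 1.2245]
0 [(array([348.5932, 154.1186]), array([61,  0, 27,  7, 59], dtype=int32)), (array([307.4219, 170.3438]), array([29, 15,  8, 11, 64], dtype=int32)), (array([356.0469, 171.0469]), array([78, 16,  7, 11, 64], dtype=int32)), (array([291.6471, 177.1765]), array([15, 24,  4,  7, 17], dtype=int32)), (array([339.2857, 177.5238]), array([62, 24,  6,  8, 21], dtype=int32)), (array([324.7059, 184.2941]), array([48, 29,  4, 11, 17], dtype=int32)), (array([299.6538, 187.4359]), array([21, 32,  8, 12, 78], dtype=int32)), (array([372.2273, 186.6364]), array([95, 32,  5, 11, 22], dtype=int32)), (array([284.2571, 192.9714]), array([ 6, 40,  8,  8, 35], dtype=int32)), (array([340.5867, 201.5733]), array([62, 46,  8, 12, 75], dtype=int32)), (array([315.6957, 204.0435]), array([37, 49,  8, 12, 46], dtype=int32)), (array([323.2593, 207.4444]), array([46, 53,  6, 10, 27], dtype=int32)), (array([357.0606, 218.0606]), array([79, 62,  7, 13, 33], dtype=int32))]
now [(array([342.6062, 165.4846]), array([ 56,   0,  32,  42, 650], dtype=int32)), (array([396.2477
[... 4626 characters left out ...]
====+*******###*=============
214  ++=-::....:::-==++++++++++++=====++**####*=============
215  --::........::::-==++++++++++++=====+*###+=============
216  :...............:::-==+++++++++++==-=*##*+=============
217  ...................:::-==++++++++=--+###+==============
218  ......................::-=++++++++==*##*===============
219  :::...................::-==++++++***##*+=============--
220  :::::::..:...........::-======+++*####*=============-::
221  :::::-:::::..:....::..:-=======++*###*+==-=========-:..
222  ....:::::-:::::..::...:==========*###+==-:-========-:..
223  ........::::::::::::.:-=+======-=*##*==-:.:-========-:.
224  ........:..:::::-::::-=++++++++++*#*+=-:..:::-======-:.
```

{"op": "move_arm", "data": {
  "hand": [0.8,0.8,0.8,0.8,0.8,0,0,0,0,0,0,0],
  "dp": [
    [0,0,-0.2],
    [0,0,-0.2],
    [0,0,-0.15],
    [0,0,-0.053],
    [0,0,0],
    [0,0,0],
    [0,0,0],
    [0,0,0],
    [0,0,0],
    [0,0,0],
    [0,0,0],
    [0,0,0]
  ],
  "yaw": [0,0,0,0,0,0,0,0,0,0,0,0],
  "squeeze": 50
}}

```text
clock: 21.12
tool_pos: [0.4757, -0.2004, 0.0405]
eef_rot: [180.0, -0.1, -0.7]
force: [-0.7, 1.8, 6.5]
finger_gap: 0.0236
grip_force: 52.4
```

```bash
python3 - <<'E'
from h import *
np.set_printoptions(precision=4,suppress=True)
im=grab_frame('side')
asc(im,310,170,375,230)
E
```

```text
1         2         3         4         5         6         7    
170  @#=:................:*%@%%%%%%%%%%%%%%%%%%@@@@@@@%+:.............
171  @#=-:...............:*@@@@%%%%%#%%%%%%%%%@@@@@@@@%+:.............
172  @#+=:::::...........:*@@@@@%%%%%%%%%%%%@@@@@@@@@@%+-.............
173  %#+------::::.....:.:*@@@@@@@@@%%%%@@@@@@@@@@@@@@%*=:::..........
174  %*=----------::::-:::*@@@@@@@@@@@@@@@@@@@@@@@@@@@#*=-:::::.......
175  #+=--=----------==-::*@@@@@@@@@@@@@@@@@@@@@@@@%@%*+---:::::::....
176  #*+======-==--==++=::*@@@@@@@@@@@@@@@@@@@@@@%####+=----:-::::::::
177  *****+++========**=::+%@@@@@@@@@@@@@@@@@@@@%*+*#*+=-------::::::-
178  ++********++===+#*=::=#@@@@@@@@@@@@@@@@@@@@*=-=***++==------::--=
179  :---=++*********#*-:.:+%@@@@@@@@@@@@@@@@@@%*-:-=+*****+==------=+
180  --::----=++**####*-:.:-*%@@@@@@@@@@@@@@@@@%*-:::-=++*****++=---+*
181  ++====-::::-=+*##*-:..:=#@@@@@@@@@@@@@@@@%#++==-===-==++****+++*#
182  ++++++=-::::-=+##*=-:..:+%@@@@@@@@@@@@@@@%*+++++++===---==+****##
183  ++++++++====-=*##*=-:..:=#@@@@@@@@@@@@@@@#*+++++++++=-::::--+*###
184  ++++++++++++=+#%#+=-:..:+%@@@@@@@@@
[... 2525 characters left out ...]
..:::::::::::...........:=++++++++++=++*####*========--::....
221  .........::::::-:::::.......:=+++++++++---=*###*+=======--:......
222  ..............:::::-::::::..:=+++++++=-:::-*###+========::.......
223  ........:.........:::::::::::=++++++=::..:-+##*=========-:.......
224  .....................:::::---=++++++=:...:-*#*+=---=====--:......
225  .........................:::-=++++++=::..:-+*+=-:::-=====--::....
226  ..........:................:::-==+++=-::.::=+=-:...:--=====--:...
227  ..............................:::-===--::::::::....:::-======-:..
228  ................................:::::::::--::::...:::.:--=====-:.
229  ........................................:::::-::::::...::-=====-:
```

Gripped (gap 23.6 mm, almost no side force). I'll carry it to the stand.

{"op": "move_arm", "data": {
  "hand": [0,0,0,0,0,0,0,0,0,0,0,0,0,0,0,0],
  "dp": [
    [0,0,0.2],
    [0,0,0.27],
    [0,0,0.2],
    [0.013,0.25,0],
    [0,0.25,0],
    [0,0.25,0],
    [0,0.25,0],
    [0,0.25,0],
    [0,0.24,0],
    [0,0,0],
    [0,0,-0.15],
    [0,0,-0.15],
    [0,0,-0.1],
    [0,0,-0.05],
    [0,0,-0.03],
    [0,0,0]
  ],
  "yaw": [0,0,0,0.0275,0,0,0,0,0,0,0,0,0,0,0,0]
}}

```text
clock: 23.18
tool_pos: [0.4778, 0.0231, 0.0684]
eef_rot: [180.0, -0.1, 4.3]
force: [0.6, 0.7, -3.1]
finger_gap: 0.0233
grip_force: 51.6
```

```bash
python3 - <<'E'
from h import *
np.set_printoptions(precision=4,suppress=True)
o=observe();print(o['tool_pos'],o['force'],o['torque'],o['finger_gap'])
im=grab_frame('side');np.save('p1.npy',im)
asc(im,275,215,345,275)
for x,z in [(.065,.0),(-.065,0)]:
    for y in(-.029,.029): print(x,y,proj('side',[.4772+x,.0237+y+.075*x,.0305]))
E
```

```text
[0.4778 0.0231 0.0684] [ 0.6339  0.7012 -3.1009] [-0.0371 -0.1053 -0.0113] 0.023258123137181334
          8         9         0         1         2         3         4    
215  --=++**#**++=--::.....:+%@@@@@@@@%%%%%%@@@@@@@@@%+:...................
216  -----=+******++-::....:+%@@@@@@@@@@@@@@@@@@@@@@@%=:...................
217  -------==+****+==-....:+%@@@@@@@@@@@@@@@@@@@@@@@#=:...................
218  ----------=++*+++-....:=#@@@@@@@@@@@@@@@@@@@@@@@#-....................
219  ------------===**-....:-*@@@@@@@@@@@@@@@@@@@@@@%*:....................
220  -------------=+#*=:....:+%@@@@@@@@@@@@@@@@@@@@@%+::...................
221  -------------+*#*-:....:=#%@@@@@@@@@@@@@@@@@@@%*=:::.::...............
222  -=====------=*#*=-......:=#%@@@@@@@@@@@@@@@@@%*=:.:..:::::............
223  -====-======*#*+-:.......:=#@@@@@@@@@@@@@@@@@#=:......:::::::::.......
224  -==========+##*-:.........:+%@@@@@@@@@@@@@@@%*:............::-:.:::...
225  ===-======+*##=:...........-*@@@@@@@@@@@@@@@%+:.................:-:.::
226  ===-======*##*-:...........-*@@@@@@@@@@@@@@@%+:..................:..::
227  =---=====*#
[... 3063 characters left out ...]
++*###########****######*+++++++++==
268  ...................::::-=++**+++++++*########***+++**#####*+++++++++==
269  .......................:::-=++***+++*#######**++++++*####*++++++++====
270  .........................::::-=++****#######**++++++*####*++++++++===-
271  ..........................::::::-==+*#######*+++++++***#*++++++++=====
272  .........................:::.:::::::=+*#####*+++++++*****+===++=======
273  .......................::::::::.:::::=+****#**+++++++++*=----==-----==
274  ......................::::::::::...::-=+++******++++++++-::::::::::---
0.065 -0.029 [295.6512 243.9098]
0.065 0.029 [287.334  256.8159]
-0.065 -0.029 [334.3149 255.4657]
-0.065 0.029 [326.5435 268.7811]
```

{"op": "move_arm", "data": {
  "hand": [0,0,0],
  "dp": [
    [0,0,-0.01],
    [0,0,0],
    [0,0,0]
  ],
  "yaw": [0,0,0]
}}

```text
clock: 23.6
tool_pos: [0.4785, 0.0233, 0.0675]
eef_rot: [180.0, -0.2, 4.3]
force: [2.5, -0.6, 1.6]
finger_gap: 0.0231
grip_force: 52.0
```

{"op": "move_arm", "data": {
  "hand": [0,0,0.6,0.6,0.6,0.6,0.6,0.6,0.6,0.6,0.6],
  "dp": [
    [0.007,0,0],
    [0,0,-0.004],
    [0,0,0],
    [0,0,0],
    [0,0,0],
    [0,0,0],
    [0,0,0.15],
    [0,0,0.3],
    [0,0,0],
    [0,0,0],
    [0,0,0]
  ],
  "yaw": [0,0,0,0,0,0,0,0,0,0,0]
}}

```text
clock: 24.98
tool_pos: [0.4771, 0.0235, 0.1323]
eef_rot: [-180.0, 0.2, 4.3]
force: [0.1, 0.3, 0.1]
finger_gap: 0.0514
grip_force: 0.0
```

```bash
python3 - <<'E'
from h import *
im=grab_frame('side');np.save('p2.npy',im)
asc(im,275,220,345,280)
t=grab_frame('top')
a=(255*np.clip(im[215:285,270:350,::-1]/200.,0,1)**.7).astype(np.uint8); b=(255*np.clip(t[205:285,280:360,::-1]/200.,0,1)**.7).astype(np.uint8)
cv2.imwrite('pics/j.png',np.hstack([cv2.resize(a,(400,350),interpolation=2),cv2.resize(b,(400,400),interpolation=2)[:350]]))
E
```

```text
8         9         0         1         2         3         4    
220  --==---------=+#*=:.....::-+***####%%@@@@@%*::::..:...................
221  ---==-------=+*#*=:....:-==+**#%%#*#%@@@@@%*:....:::..:...............
222  -========---=*#*+-.....:+#***##%@%#%@@@@@@%*:........:::::............
223  -==--=======*#*+-:.....-*%#**#%%@@@@@@@@@@%*:.........::::::::........
224  -==--======+##+-:.....:=#%####%%@%@@@@%%@@%+:...............:::..::...
225  =-=--=====+*#*=:......:=#@%%%%%@@%%%@#***#*=:...................:-:..:
226  ==-=======*##+-:.......-*@@%%@@@%#*%%+-:-==:.....................:..::
227  =---=====*##*=::.......:*@@@@@@@@#*##=:..::..........................:
228  -=-=====+###+:.........:+%@@@@@@@%%%*-................................
229  --======*##*-:.........:=%@@@@@@@@@@*:................................
230  =-=====*##*=:..........:-#@@@@@@@@@%*:................................
231  ======+##*=:............-*@@@@@@@@@%*:................................
232  ======*##+-:............:*%@@@@@@@@%+:................................
233  =====*##*=:.............:=+#%@@@@@%%+:...
[... 2825 characters left out ...]
##*+==++++++++++
271  .............................:::--=++***########*++***##*=--===+=++==+
272  .................................:::-=++*#######*+++****+-::::-=----==
273  ....................................:::-+**#####**++++++=:....:::::::-
274  ......................................:::==******++++++=:...........::
275  ........................................:::-===++++++++=:.............
276  ........................................:..:::::--==+++:..............
277  ...................................::...........::::-=-:..............
278  ...................................::...............:::.........:.....
279  ..................................::...........................:......
```

View pics/j.png

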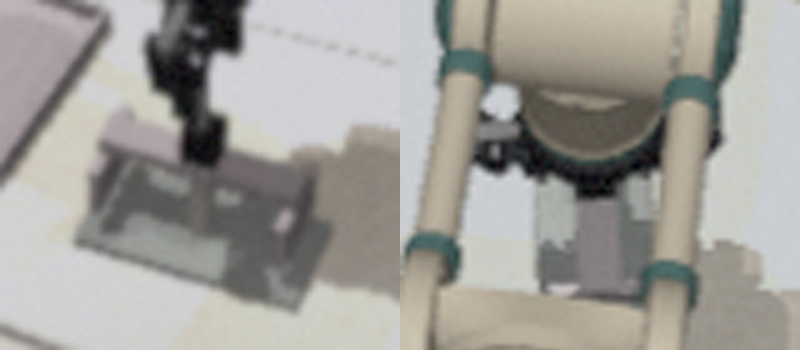

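{"op": "move_arm", "data": {
  "hand": [0.6,0.6,0.6,0.6,0.6,0.6],
  "dp": [
    [0,0,0],
    [0,0,0],
    [0,0,0],
    [0,0,0],
    [0,0,0],
    [0,0,0]
  ],
  "yaw": [0,0,0,0,0,0]
}}

```text
clock: 25.82
tool_pos: [0.4783, 0.0234, 0.1336]
eef_rot: [180.0, -0.0, 4.3]
force: [0.1, -0.7, 0.1]
finger_gap: 0.0511
grip_force: 0.0
```

```bash
cat >> h.py <<'E'
def ends(ref='p1.npy',save=None):
    # vertical/horizontal pixel shift of the two bar ends relative to the held-level image
    im=grab_frame('side'); r=np.load(ref)
    if save: np.save(save,im)
    g=lambda a:cv2.cvtColor(a,cv2.COLOR_RGB2GRAY)
    a,b=g(r),g(im)
    for n,(x0,y0,x1,y1) in dict(left=(285,239,301,262),right=(320,244,337,274)).items():
        t=a[y0:y1,x0:x1]; w=b[y0-9:y1+9,x0-9:x1+9]
        m=cv2.matchTemplate(w,t,cv2.TM_CCOEFF_NORMED); _,v,_,l=cv2.minMaxLoc(m); print(n,'shift',l[0]-9,l[1]-9,'score',round(v,3))
E
python3 - <<'E'
from h import *
ends(save='level.npy')
im=grab_frame('side'); print([h for h in hubs(im)]);
E
```

```text
left shift -1 0 score 0.958
right shift 0 0 score 0.89
[(array([308.32949932, 184.16711773]), array([  13,    0,   39,   75, 1478], dtype=int32)), (array([344.31111111, 153.82222222]), array([61,  0, 18,  7, 45], dtype=int32)), (array([382.04545455, 150.45454545]), array([102,   0,  12,   2,  22], dtype=int32)), (array([356.12903226, 171.0483871 ]), array([78, 16,  7, 11, 62], dtype=int32)), (array([284.25      , 192.82142857]), array([ 7, 40,  6,  8, 28], dtype=int32))]
```

It stays level, so it's balanced. I'll regrip it and place it in the carriage's left slot.

{"op": "move_arm", "data": {
  "hand": [0.6,0.6,0.6,0.6,0,0,0,0,0,0,0,0,0],
  "dp": [
    [0,0,-0.2],
    [0,0,-0.15],
    [0,0,-0.1],
    [0,0,0],
    [0,0,0],
    [0,0,0],
    [0,0,0],
    [0,0,0],
    [0,0,0],
    [0,0,0.1],
    [0,0,0.2],
    [0,0,0.234],
    [0,0,0]
  ],
  "yaw": [0,0,0,0,0,0,0,0,0,0,0,0,0],
  "squeeze": 50
}}

```text
clock: 27.55
tool_pos: [0.4798, 0.0232, 0.1477]
eef_rot: [179.9, -0.3, 4.3]
force: [0.7, 1.0, -3.9]
finger_gap: 0.0233
grip_force: 49.6
```

{"op": "move_arm", "data": {
  "hand": [0,0,0,0,0,0,0,0,0,0,0,0,0,0,0,0],
  "dp": [
    [0.056,0.281,0],
    [0.056,0.281,0],
    [0.056,0.281,0],
    [0.056,0.281,0],
    [0.056,0.281,0],
    [0.056,0.282,0],
    [0.056,0.282,0],
    [0,0,0],
    [0,0,-0.2],
    [0,0,-0.2],
    [0,0,-0.13],
    [0,0,-0.06],
    [0,0,-0.03],
    [0,0,-0.02],
    [0,0,0],
    [0,0,0]
  ],
  "yaw": [-0.011,-0.0107,0,0,0,0,0,0,0,0,0,0,0,0,0,0]
}}

```text
clock: 29.55
tool_pos: [0.5375, 0.3189, 0.0508]
eef_rot: [-180.0, -0.1, 0.4]
force: [1.1, 0.5, -2.9]
finger_gap: 0.0231
grip_force: 50.5
```

{"op": "move_arm", "data": {
  "hand": [0,0,0.6,0.6,0.6,0.6,0.6,0.6,0.6,0.6],
  "dp": [
    [0,0,-0.012],
    [0,0,0],
    [0,0,0],
    [0,0,0],
    [0,0,0],
    [0,0,0],
    [0,0,0.15],
    [0,0,0.25],
    [0,0,0.28],
    [0,0,0]
  ],
  "yaw": [0,0,0,0,0,0,0,0,0,0]
}}

```text
clock: 30.8
tool_pos: [0.5395, 0.3199, 0.1544]
eef_rot: [-179.8, -0.4, 0.4]
force: [0.7, -0.3, -0.2]
finger_gap: 0.0511
grip_force: 0.0
```

{"op": "move_arm", "data": {
  "hand": [0.8,0.8,0.8,0.8,0.8,0.8,0.8,0.8,0.8,0.8,0.8,0.8,0.8,0.8,0.8],
  "dp": [
    [-0.0267,-0.345,0],
    [-0.0267,-0.345,0],
    [-0.0267,-0.345,0],
    [-0.0267,-0.345,0],
    [-0.0267,-0.345,0],
    [-0.0267,-0.345,0],
    [-0.0267,-0.345,0],
    [-0.0267,-0.345,0],
    [-0.0267,-0.345,0],
    [-0.0267,-0.345,0],
    [-0.0267,-0.345,0],
    [-0.0267,-0.345,0],
    [-0.0267,-0.343,0],
    [0,0,0],
    [0,0,0]
  ],
  "yaw": [0.0035,0,0,0,0,0,0,0,0,0,0,0,0,0,0]
}}

```text
clock: 32.67
tool_pos: [0.4843, -0.3528, 0.1492]
eef_rot: [-179.9, 0.1, 1.0]
force: [1.2, -0.1, -0.2]
finger_gap: 0.0683
grip_force: 0.0
```

```bash
python3 - <<'E'
from h import *
np.set_printoptions(precision=3,suppress=True)
o=observe();print(o['tool_pos'],o['force'])
im=grab_frame('side'); t=grab_frame('top')
print([(h[0],h[1][2:]) for h in hubs(im,'side',(275,150,400,225))]);print([(h[0],h[1][2:]) for h in hubs(t,'top',(365,165,470,260))])
print('carr side',[(h[0],h[1][2:]) for h in hubs(im,'side',(180,250,320,345))]);print([(h[0],h[1][2:]) for h in hubs(t,'top',(195,195,290,285))])
for y in (.319,): print(proj('side',[.537,y,.094]),proj('top',[.537,y,.094]))
E
```

```text
[ 0.484 -0.353  0.149] [ 1.158 -0.112 -0.228]
[(array([350.795, 153.443]), array([26,  7, 88], dtype=int32)), (array([387.136, 172.051]), array([ 5, 44, 59], dtype=int32)), (array([307.422, 170.344]), array([ 8, 11, 64], dtype=int32)), (array([356.047, 171.047]), array([ 7, 11, 64], dtype=int32)), (array([339.136, 177.591]), array([ 6,  9, 22], dtype=int32)), (array([324.609, 184.783]), array([ 4, 12, 23], dtype=int32)), (array([372.312, 185.75 ]), array([ 5, 11, 16], dtype=int32)), (array([299.675, 187.506]), array([ 8, 12, 77], dtype=int32)), (array([284.545, 192.758]), array([ 7,  9, 33], dtype=int32)), (array([389.615, 205.038]), array([ 3, 21, 26], dtype=int32)), (array([315.756, 204.   ]), array([ 8, 12, 45], dtype=int32))]
[(array([425.211, 190.803]), array([10, 10, 71], dtype=int32)), (array([465.784, 193.162]), array([10, 14, 37], dtype=int32)), (array([394.955, 194.712]), array([ 9, 10, 66], dtype=int32)), (array([458.575, 228.401]), array([ 30,  43, 546], dtype=int32)), (array([425.733, 215.167]), array([19,  3, 30], dtype=int32)), (array([390.917, 218.667]), array([18,  3, 24], dtype=int32))]
carr side [(array([298.241, 319.565]), array([  8,  18, 108], dtype=int32)), (array([266.3  , 330.375]), array([ 9, 15, 40], dtype=int32))]
[(array([217.319, 218.42 ]), array([10, 10, 69], dtype=int32)), (array([238.081, 266.   ]), array([13,  7, 74], dtype=int32))]
[245.802 309.132] [216.214 217.829]
```

{"op": "move_arm", "data": {
  "hand": [0.8,0.8,0.8,0.8,0.8,0.8,0,0,0,0,0,0,0,0,0,0,0],
  "dp": [
    [0,0,-0.2],
    [0,0,-0.2],
    [0,0,-0.2],
    [0,0,-0.1],
    [0,0,-0.038],
    [0,0,0],
    [0,0,0],
    [0,0,0],
    [0,0,0],
    [0,0,0],
    [0,0,0],
    [0,0,0],
    [0,0,0],
    [0,0,0.1],
    [0,0,0.27],
    [0,0,0.3],
    [0,0,0]
  ],
  "yaw": [0,0,0,0,0,0,0,0,0,0,0,0,0,0,0,0,0],
  "squeeze": 50
}}

```text
clock: 34.9
tool_pos: [0.4869, -0.3552, 0.1438]
eef_rot: [179.7, -0.3, 1.0]
force: [0.2, -0.9, -3.7]
finger_gap: 0.0231
grip_force: 51.7
```

{"op": "move_arm", "data": {
  "hand": [0,0,0,0,0,0,0,0,0,0,0,0,0,0,0,0,0,0],
  "dp": [
    [-0.045,0.28,0],
    [0,0.28,0],
    [0,0.28,0],
    [0,0.28,0],
    [0,0.28,0],
    [0,0.28,0],
    [0,0.28,0],
    [0,0.28,0],
    [0,0.275,0],
    [0,0,0],
    [0,0,-0.15],
    [0,0,-0.15],
    [0,0,-0.1],
    [0,0,-0.05],
    [0,0,-0.03],
    [0,0,-0.01],
    [0,0,0],
    [0,0,0]
  ],
  "yaw": [0.01,0.0083,0,0,0,0,0,0,0,0,0,0,0,0,0,0,0,0]
}}

```text
clock: 37.15
tool_pos: [0.4784, 0.0232, 0.0672]
eef_rot: [179.9, -0.0, 4.3]
force: [-1.2, -1.1, -0.1]
finger_gap: 0.0235
grip_force: 52.5
```

{"op": "move_arm", "data": {
  "hand": [0,0,0.6,0.6,0.6,0.6,0.6,0.6,0.6,0.6,0.6,0.6,0.6,0.6,0.6,0.6],
  "dp": [
    [-0.003,0,0],
    [0,0,-0.004],
    [0,0,0],
    [0,0,0],
    [0,0,0],
    [0,0,0],
    [0,0,0.15],
    [0,0,0.3],
    [0,0,0],
    [0,0,0],
    [0,0,0],
    [0,0,0],
    [0,0,0],
    [0,0,0],
    [0,0,0],
    [0,0,0]
  ],
  "yaw": [0,0,0,0,0,0,0,0,0,0,0,0,0,0,0,0]
}}

```text
clock: 39.15
tool_pos: [0.4778, 0.0235, 0.1336]
eef_rot: [180.0, -0.0, 4.3]
force: [0.7, 0.1, -0.7]
finger_gap: 0.0513
grip_force: 0.0
```

```bash
python3 - <<'E'
from h import *
ends(save='sD.npy'); ends('level.npy')
asc(np.load('sD.npy'),280,228,345,280)
E
```

```text
left shift 0 0 score 0.959
right shift 0 0 score 0.894
left shift 0 0 score 0.995
right shift 0 0 score 0.996
     8         9         0         1         2         3         4    
228  ===+###+:.........:+%@@@@@@@%%%*:................................
229  ===*##+-:.........:+%@@@@@@@@@%+:................................
230  ==*##*=:..........:=%@@@@@@@@@%+:................................
231  =+##*=:...........:-#@@@@@@@@@%+:................................
232  +*##+-:............:+%%@@@@@@%#+:................................
233  *##*=:.............:-+*#%@@@@%#+:................................
234  ##*=:...............:::=#@@@@%#+:................................
235  ##+:...........::......-*@@@@%#+:................................
236  #*=:.........::-:......:*@@@@%#*-::..............................
237  *=::.......:::-=-:.....:+%@@@%%#*=-:.............................
238  +:........::---==:::...:-+#@@%%%%#*=:............................
239  =:........:-------::::..:-*%@%%%@@#+:........................:::.
240  :.........:-----------:::-*%@%%@@@%+:.......................:-
[... 2072 characters left out ...]
..................::-=++++++=+*########*+++*###*+==++++++++++
271  .........................::--=+++**########*+++*#***=--===+++++++
272  ............................:::-=++*#######*+++****+-::::------==
273  ................................::-+**#*###**+++++*=:....:::::::-
274  ..................................::=+++****++++++=:...........::
275  ...................................:::--==++++++++=:.............
276  .....................................::::::--==+++:..............
277  ...............................:...........::::-=-:..............
278  ...............................::...............::...............
279  .............................:...................................
```

D is level too, so it goes in the carriage's middle slot.

{"op": "move_arm", "data": {
  "hand": [0.6,0.6,0.6,0.6,0,0,0,0,0,0,0,0,0],
  "dp": [
    [0,0,-0.2],
    [0,0,-0.15],
    [0,0,-0.1],
    [0,0,0],
    [0,0,0],
    [0,0,0],
    [0,0,0],
    [0,0,0],
    [0,0,0],
    [0,0,0.1],
    [0,0,0.2],
    [0,0,0.234],
    [0,0,0]
  ],
  "yaw": [0,0,0,0,0,0,0,0,0,0,0,0,0],
  "squeeze": 50
}}

```text
clock: 40.88
tool_pos: [0.4794, 0.0234, 0.1477]
eef_rot: [180.0, -0.3, 4.3]
force: [0.7, -0.9, -3.6]
finger_gap: 0.0236
grip_force: 49.7
```

{"op": "move_arm", "data": {
  "hand": [0,0,0,0,0,0,0,0,0,0,0,0,0,0,0,0],
  "dp": [
    [0.066,0.255,0],
    [0.066,0.255,0],
    [0.066,0.255,0],
    [0.066,0.255,0],
    [0.066,0.255,0],
    [0.065,0.254,0],
    [0,0,0],
    [0,0,-0.2],
    [0,0,-0.2],
    [0,0,-0.13],
    [0,0,-0.06],
    [0,0,-0.03],
    [0,0,-0.02],
    [0,0,-0.012],
    [0,0,0],
    [0,0,0]
  ],
  "yaw": [-0.011,-0.0107,0,0,0,0,0,0,0,0,0,0,0,0,0,0]
}}

```text
clock: 42.88
tool_pos: [0.5376, 0.2529, 0.0492]
eef_rot: [-180.0, -0.1, 0.4]
force: [-0.4, -0.5, 0.8]
finger_gap: 0.0235
grip_force: 51.3
```

{"op": "move_arm", "data": {
  "hand": [0.6,0.6,0.6,0.6,0.6,0.6,0.6,0.6],
  "dp": [
    [0,0,0],
    [0,0,0],
    [0,0,0],
    [0,0,0],
    [0,0,0.15],
    [0,0,0.25],
    [0,0,0.28],
    [0,0,0]
  ],
  "yaw": [0,0,0,0,0,0,0,0]
}}

```text
clock: 43.88
tool_pos: [0.5396, 0.2538, 0.1542]
eef_rot: [-179.9, -0.4, 0.4]
force: [0.1, -0.9, -0.0]
finger_gap: 0.0512
grip_force: 0.0
```

{"op": "move_arm", "data": {
  "hand": [0.7,0.7,0.7,0.7,0.7,0.7,0.7,0.7,0.7,0.7,0.7],
  "dp": [
    [0.0642,-0.3353,0],
    [0.0642,-0.3353,0],
    [0.0642,-0.3353,0],
    [0.0642,-0.3353,0],
    [0.0642,-0.3353,0],
    [0.0642,-0.3353,0],
    [0.0642,-0.3353,0],
    [0.0642,-0.3353,0],
    [0.0642,-0.3353,0],
    [0,0,0],
    [0,0,0]
  ],
  "yaw": [-0.0114,-0.0114,0,0,0,0,0,0,0,0,0]
}}

```text
clock: 45.25
tool_pos: [0.6228, -0.1992, 0.149]
eef_rot: [-179.9, 0.1, -3.7]
force: [-0.2, 0.7, 0.9]
finger_gap: 0.0598
grip_force: 0.0
```

```bash
python3 - <<'E'
from h import *
np.set_printoptions(precision=3,suppress=True)
o=observe();print(o['tool_pos'],o['force'])
im=grab_frame('side'); t=grab_frame('top')
print([(h[0],h[1][2:]) for h in hubs(im,'side',(275,150,400,225))]);print([(h[0],h[1][2:]) for h in hubs(t,'top',(365,165,470,260))])
print('carr side',[(h[0],h[1][2:]) for h in hubs(im,'side',(180,250,320,345))]);print([(h[0],h[1][2:]) for h in hubs(t,'top',(195,195,290,285))])
E
```

```text
[ 0.623 -0.199  0.149] [-0.185  0.712  0.898]
[(array([295.887, 160.289]), array([ 23,  32, 291], dtype=int32)), (array([369.058, 178.143]), array([ 51,  75, 223], dtype=int32)), (array([307.46 , 170.349]), array([ 8, 10, 63], dtype=int32)), (array([324.667, 183.524]), array([ 4, 12, 21], dtype=int32)), (array([299.688, 187.588]), array([ 8, 13, 80], dtype=int32)), (array([284.286, 192.914]), array([ 8,  9, 35], dtype=int32)), (array([315.673, 204.143]), array([ 8, 14, 49], dtype=int32))]
[(array([401.774, 180.161]), array([ 45,  26, 446], dtype=int32)), (array([410.131, 169.019]), array([ 28,  11, 160], dtype=int32)), (array([396.   , 192.333]), array([ 8,  7, 33], dtype=int32))]
carr side [(array([298.257, 319.321]), array([  8,  19, 109], dtype=int32)), (array([246.188, 315.625]), array([ 7,  5, 16], dtype=int32)), (array([266.378, 329.919]), array([ 9, 15, 37], dtype=int32))]
[(array([217.318, 218.333]), array([10,  9, 66], dtype=int32)), (array([240.377, 219.279]), array([ 9,  9, 61], dtype=int32)), (array([264.467, 252.7  ]), array([15, 32, 60], dtype=int32)), (array([238.081, 266.   ]), array([13,  7, 74], dtype=int32))]
```

{"op": "move_arm", "data": {
  "hand": [0.7,0.7,0.7,0.7,0.7,0.7,0,0,0,0,0,0,0,0,0,0,0],
  "dp": [
    [0,0,-0.2],
    [0,0,-0.2],
    [0,0,-0.2],
    [0,0,-0.1],
    [0,0,-0.038],
    [0,0,0],
    [0,0,0],
    [0,0,0],
    [0,0,0],
    [0,0,0],
    [0,0,0],
    [0,0,0],
    [0,0,0],
    [0,0,0.1],
    [0,0,0.27],
    [0,0,0.3],
    [0,0,0]
  ],
  "yaw": [0,0,0,0,0,0,0,0,0,0,0,0,0,0,0,0,0],
  "squeeze": 50
}}

```text
clock: 47.48
tool_pos: [0.6262, -0.2011, 0.1444]
eef_rot: [179.8, -0.5, -3.7]
force: [0.4, 0.5, -3.5]
finger_gap: 0.0235
grip_force: 49.5
```

{"op": "move_arm", "data": {
  "hand": [0,0,0,0,0,0,0,0,0,0,0,0,0,0,0,0],
  "dp": [
    [-0.139,0.2127,0],
    [-0.139,0.2127,0],
    [-0.139,0.2127,0],
    [-0.139,0.2127,0],
    [-0.139,0.2127,0],
    [-0.139,0.2127,0],
    [-0.139,0.2128,0],
    [0,0,0],
    [0,0,-0.15],
    [0,0,-0.15],
    [0,0,-0.1],
    [0,0,-0.05],
    [0,0,-0.03],
    [0,0,-0.01],
    [0,0,0],
    [0,0,0]
  ],
  "yaw": [0.0222,0.0222,0,0,0,0,0,0,0,0,0,0,0,0,0,0]
}}

```text
clock: 49.48
tool_pos: [0.4789, 0.0232, 0.0674]
eef_rot: [179.9, -0.1, 4.3]
force: [0.5, -1.2, 0.4]
finger_gap: 0.0235
grip_force: 50.4
```

{"op": "move_arm", "data": {
  "hand": [0,0.6,0.6,0.6,0.6,0.6,0.6,0.6,0.6,0.6,0.6,0.6,0.6,0.6,0.6],
  "dp": [
    [0,0,-0.004],
    [0,0,0],
    [0,0,0],
    [0,0,0],
    [0,0,0],
    [0,0,0.15],
    [0,0,0.3],
    [0,0,0],
    [0,0,0],
    [0,0,0],
    [0,0,0],
    [0,0,0],
    [0,0,0],
    [0,0,0],
    [0,0,0]
  ],
  "yaw": [0,0,0,0,0,0,0,0,0,0,0,0,0,0,0]
}}

```text
clock: 51.35
tool_pos: [0.4778, 0.0236, 0.1336]
eef_rot: [180.0, -0.0, 4.3]
force: [-0.8, 0.1, 0.7]
finger_gap: 0.0516
grip_force: 0.0
```

```bash
python3 - <<'E'
from h import *
ends('level.npy',save='sA.npy')
asc(np.load('sA.npy'),280,224,345,282)
E
```

```text
left shift -1 3 score 0.682
right shift -1 1 score 0.852
     8         9         0         1         2         3         4    
224  --====+##+-:.....:+%%###%%%%@@@@%%%%@#=:...............:::..:....
225  -=====*#*=:......:=#@%%%%@@%#%%%*+++*+-....................:-:..:
226  =====*##*-:......:-#@@%@@@@%*#%#-:::--:.....................:..::
227  ====*##*=:........:*@@@@@@@%##%*:................................
228  ===+##*+:.........:+%@@@@@@@%%%*:................................
229  ===*##+-:.........:+%@@@@@@@@@%+:................................
230  ==*##*=:.......:..:=%@@@@@@@@@%+:................................
231  =+##*=:.......:::.:-#@@@@@@@@@%+:................................
232  =*##+-........:--:.-*%%@@@@@@@#+:................................
233  *##*=:.......:-=-:::=+*#%@@@@%#+:................................
234  ##*=:........--=-::.:::=#@@@@%#+:................................
235  ##+:........:-===-:::..:*@@@@%#+:................................
236  #*=:.......:-=====--::::*@@@@%#+-:...............................
237  *=:.......:-=======---:-*%@@@%#*+=-:........
[... 2445 characters left out ...]
........................:::-=++*#######*+++++++=:.:::------==
273  ................................::-+**####**+++=+++-:....:::::::-
274  ..................................::==++****++++++=:............:
275  ...................................:::--==++++++++-:.............
276  ......................................:::::--==+++:..............
277  ...............................:...........::::-=-:..............
278  ..............................::...............:::...............
279  .................................................................
280  ............................:::..................................
281  .................................................................
```

A tipped: its +x end is up and its −x end down. I'll regrip at the leaned hub, about 7 mm towards −x, and lift.

{"op": "move_arm", "data": {
  "hand": [0.7,0.7,0.7,0.7,0.7,0,0,0,0,0,0,0,0,0,0],
  "dp": [
    [-0.047,-0.003,-0.1],
    [0,0,-0.15],
    [0,0,-0.15],
    [0,0,-0.056],
    [0,0,0],
    [0,0,0],
    [0,0,0],
    [0,0,0],
    [0,0,0],
    [0,0,0],
    [0,0,0],
    [0,0,0.1],
    [0,0,0.25],
    [0,0,0.283],
    [0,0,0]
  ],
  "yaw": [0,0,0,0,0,0,0,0,0,0,0,0,0,0,0],
  "squeeze": 50
}}

```text
clock: 53.28
tool_pos: [0.4728, 0.023, 0.1625]
eef_rot: [179.9, -0.4, 4.3]
force: [0.0, -0.3, -3.0]
finger_gap: 0.0231
grip_force: 49.9
```

```bash
python3 - <<'E'
from h import *
o=observe();print(o['force'],o['torque'],o['finger_gap'])
im=grab_frame('side');asc(im,270,205,345,262)
E
```

```text
[ 0.03830491 -0.25355285 -3.03886611] [ 0.01405063 -0.00458169  0.0257582 ] 0.023097366020238166
     7         8         9         0         1         2         3         4    
205  .................................:*%@@@@@@@@@@@@@@@#=:.....................
206  .................................:*@@@@@@@@@@@@@@@@#=:.....................
207  ::::..:..........................:+%@%%@@@@@@@@@@@%*-......................
208  -:::::::..:......................:+%%%%%@@@@@@@@@%*=:......................
209  +=---::..:::..:..................:=#%##%@@@@@@@@@#-:.......................
210  ***+=-:...:..::::......:::.......:=#***%@@@@@@@@@*-........................
211  *****+=-::.:...::::..::---:......:=**+*%@@@@@@@@@*-........................
212  ++*****++=---:......:--==-:.......-**+*%@@@@@@@@%*-........................
213  --=++*****++=-:.....::-==--:::...:-+++#%@@@@@@@@#=:........................
214  -----=+******+=-::..:-====----::::=++*#@@@@@@@@%*:.........................
215  --::---=++*****++=---========--=++++**%@@@@@@@@%+:.........................
216  ----------=++*****++======
[... 2994 characters left out ...]
+++*###########**###*++--:::..:-=+++++++++++++++++++
254  .................:-=++++++*###########**######*+=--:-==++++++++++++++++++++
255  ................::=++++++*############**########**+++++++++++++++++++++++++
256  ................:-=++++++*########*******###########*****++++++++++++++++++
257  ................:=++++++*########*++++***################****++++++++++++++
258  ...............:-=++++++****####*+++++***###################*****++++++++++
259  ..............::=+++++++=+++****++++++**######*#################***++++++++
260  .............::-=++++========+++++++++***####****#################*++++++++
261  ..............:=+++==============+++++***###**+++*################*++++++++
```

{"op": "move_arm", "data": {
  "hand": [0,0,0,0,0,0,0,0,0,0,0,0,0,0,0,0,0],
  "dp": [
    [0.179,-0.0625,0],
    [0.179,-0.0625,0],
    [0.179,-0.0625,0],
    [0.179,-0.0625,0],
    [0.179,-0.0625,0],
    [0.179,-0.0625,0],
    [0.179,-0.0625,0],
    [0.179,-0.0625,0],
    [0.177,-0.063,0],
    [0,0,0],
    [0,0,0],
    [0,0,-0.2],
    [0,0,-0.2],
    [0,0,-0.15],
    [0,0,-0.08],
    [0,0,-0.023],
    [0,0,0]
  ],
  "yaw": [0.0522,0.0522,0.0522,0.0522,0.0522,0.0522,0.0522,0.0522,0.0524,0,0,0,0,0,0,0,0]
}}

```text
clock: 55.45
tool_pos: [0.7123, -0.0613, 0.0628]
eef_rot: [179.9, 0.0, 88.9]
force: [-0.2, 0.3, -3.3]
finger_gap: 0.0232
grip_force: 50.1
```

```bash
python3 - <<'E'
from h import *
o=observe();print(o['force'],o['torque'],o['finger_gap'])
im=grab_frame('side');asc(im,225,185,305,255)
np.set_printoptions(precision=1,suppress=True)
T=np.array([.712,-.0612,.0928]); print('hubtop',proj('side',T+[0,-.005,.014]))
print('walls',*[proj('side',[.680+a,-.0342+b,.022]) for a in(-.07,.07) for b in(-.08,.08)])
E
```

```text
[-0.22799676  0.28322712 -3.26168809] [ 0.00681256 -0.00159954 -0.02043383] 0.023173330104991386
          3         4         5         6         7         8         9         0    
185  ............:=#%@@@@@@@@@@@@@@@@@@@@@@@@@%#=:..................-==--...........:
186  .............:+%@@%#%@@@@@@@@@@@@@@@@@@@@@%*=:::::..............:::.............
187  .............:=*%@#+*%@@@@@@@@@@@@@@@@@@@%%%#+=++=:.............................
188  ..............:=#%%**%@@@@@@@@@@@@@@@@@%##%%%##%%#=:............................
189  ...............:+%@%#%@@@@@@@@@@@@@@@@@#++#%%%%%%#=:............................
190  ...............:=#@@@@@@@@@@@@@@@@@@@@@#==#%@@%%%+:.............................
191  ................:+%@@@@@@@@@@%#%@@@@@@@*-=#%@@@%*-:.............................
192  ................:=*%@@@@@@@@@*=*@@@@@@@*-=#@@@@#=:..............................
193  .................:=*##%@@@@@%+=*%@@@@@@*-=#@@@%+:...............................
194  ..................:-==+#@@@@@#+*%@@@@@@#==*%@%*-:...............................
195  ...................:::-*%@@@@%##%@@@@@@%#*%@%*=:....
[... 4485 characters left out ...]
.:-===-:::.....
248  ::::::::::::-:::::..........:-=++**##***+===+##*+-:............:.:-=+++==-:::...
249  :::-::::::::::-::::::..::.....::-=+*#*##***+*##+=::...........::::=++++++=---:::
250  ::::::::::::::::::::::::::.....:::-=++*#######*=:::...........:.:-=+++++======--
251  ::-::::::::::::::::::----:........:::-=+***##*=:...............::=+++++=========
252  :-::-::-::::::::::::-----:...........::-=++**=:.....::.........:-=++++==========
253  ::::::-:::::::::::-:-----:............::::-==:.....:::........::=+++++==========
254  ::::--:::::-::::::-------::...........::.:::::.......:.......::-=+++++==========
hubtop [257.  197.2]
walls [292.8 215. ] [270.1 248.7] [255.9 202. ] [231.9 234.4]
```

{"op": "move_arm", "data": {
  "hand": [0,0,0,0,0,0,0,0,0,0,0,0,0],
  "dp": [
    [0,0,-0.019],
    [0,0,0],
    [0,0.025,-0.011],
    [0,0.024,-0.012],
    [0,0.024,-0.014],
    [0,0.023,-0.014],
    [0,0.022,-0.016],
    [0,0.021,-0.017],
    [0,0.021,-0.018],
    [0,0.02,-0.018],
    [0,0,-0.007],
    [0,0,0],
    [0,0,0]
  ],
  "yaw": [0,0,0,0,0,0,0,0,0,0,0,0,0],
  "squeeze": 22
}}

```text
clock: 57.12
tool_pos: [0.7137, -0.0322, 0.0418]
eef_rot: [179.8, -0.2, 88.9]
force: [1.9, 2.9, 7.0]
finger_gap: 0.0235
grip_force: 53.5
```

```bash
python3 - <<'E'
from h import *
o=observe();print(o['force'],o['torque'],o['finger_gap'])
im=grab_frame('side');asc(im,225,195,305,255)
E
```

```text
[1.89603254 2.86310045 6.98935682] [-0.15838059 -0.18365196  0.10376036] 0.02347130282737135
          3         4         5         6         7         8         9         0    
195  ........:+%@@@@@@@@@@@@@@@@@@@@@@@@@@%*-........................................
196  ........:=*%@@@%@@@@@@@@@@@@@@@@@@@@@%#=:.......................................
197  .........:+#@@%*#%@@@@@@@@@@@@@@@@@@@%%#=-:--:..................................
198  .........:-*%@#++%@@@@@@@@@@@@@@@@@@%%%%#++**=:.................................
199  ..........:=#%%*#%@@@@@@@@@@@@@@@@@%*#%%%%#%%#=:................................
200  ...........-+%@%%@@@@@@@@@@@@@@@@@@#=+%%%%%%%*-.................................
201  ...........:=*%@@@@@@@@@@@%@@@@@@@%*=+%%@@@%#=:.................................
202  ...........::=#@@@@@@@@@%##%@@@@@@%*=*%@@@@#=:..................................
203  ............:-+#%%@@@@@@%**%@@@@@@%*+*%@@@%+:...................................
204  .............:-++*#%@@@@%*+#@@@@@@@#+*%@@@*=:...................................
205  ..............::::+#@@@@@%#%@@@@@@@%##%@@%+:............
[... 3538 characters left out ...]
::::..:::---
247  ::-::::::-::::::........:::-=+**##***+=======*##*=::..............:-==--::....::
248  ::::::::::::::::::..........:-=++**##***+===+##*+::..............:-=+++==-::..::
249  ::::::::-::::::::::::..::.....::-=+*####**++###+=::............:::=+++++===--:::
250  :::::::::::::::::::::::::.......::-=++**##**##*=:::.............:-=++++======---
251  :::::::::::::::::::::----:........:::-=+***##*=::...:..........::=+++++=========
252  :-::::-:::::::-:::::-----:...........::-=++**=:....:::.........:-=++++==========
253  ::::::::::::::::::::-----:............::::-==:.......:........::=+++============
254  :::::::::::--::::::------:.............:.::::...:...:.........:-=++=============
```

{"op": "move_arm", "data": {
  "hand": [0.5,0.5,0.5,0.5,0.5,0.5,0.5,0.5,0.7,0.7,0.7,0.7,0.7,0.7,0.7,0.7,0.7,0.7,0.7],
  "dp": [
    [0,0,0],
    [0,0,0],
    [0,0,0],
    [0,0,0],
    [0,0,0.15],
    [0,0,0.25],
    [0,0,0.333],
    [0,0,0],
    [-0.057,-0.187,0],
    [-0.057,-0.187,0],
    [-0.057,-0.187,0],
    [-0.057,-0.187,0],
    [-0.057,-0.187,0],
    [-0.057,-0.187,0],
    [-0.057,-0.187,0],
    [-0.057,-0.187,0],
    [-0.057,-0.188,0],
    [0,0,0],
    [0,0,0]
  ],
  "yaw": [0,0,0,0,0,0,0,0,-0.0514,-0.0514,-0.0514,-0.0514,-0.0514,-0.0514,-0.0514,-0.0514,-0.0516,0,0],
  "squeeze": 50
}}

```text
clock: 59.55
tool_pos: [0.6349, -0.2862, 0.1494]
eef_rot: [-179.9, 0.1, 5.6]
force: [0.8, 0.2, -0.2]
finger_gap: 0.0595
grip_force: 0.0
```

```bash
python3 - <<'E'
from h import *
np.set_printoptions(precision=3,suppress=True)
o=observe();print(o['tool_pos'],o['eef_rot'],o['force'])
im=grab_frame('side'); t=grab_frame('top')
print([(h[0],h[1][2:]) for h in hubs(im,'side',(275,150,400,225))]);print([(h[0],h[1][2:]) for h in hubs(t,'top',(365,165,470,260))])
print('carr side',[(h[0],h[1][2:]) for h in hubs(im,'side',(180,250,320,345))]);print([(h[0],h[1][2:]) for h in hubs(t,'top',(195,195,290,285))])
asc(im,225,190,305,250)
asc(t,308,150,372,210)
print(proj('top',[.712,-.0342,.087]),proj('top',[.712,-.0342,.057]))
E
```

```text
[ 0.635 -0.286  0.149] [-179.907    0.05     5.635] [ 0.754  0.198 -0.161]
[(array([305., 152.]), array([ 5,  5, 25], dtype=int32)), (array([364.583, 176.343]), array([ 47,  75, 175], dtype=int32)), (array([307.441, 170.441]), array([ 8, 12, 68], dtype=int32)), (array([291.545, 177.591]), array([ 5,  9, 22], dtype=int32)), (array([324.7, 183.8]), array([ 4, 12, 20], dtype=int32))]
[(array([435.892, 176.288]), array([ 47,  20, 445], dtype=int32)), (array([447.983, 167.72 ]), array([ 29,   8, 118], dtype=int32))]
carr side [(array([298.257, 319.321]), array([  8,  19, 109], dtype=int32)), (array([246.05, 315.45]), array([ 7,  5, 20], dtype=int32)), (array([266.625, 329.6  ]), array([ 8, 15, 40], dtype=int32))]
[(array([217.343, 218.418]), array([10, 10, 67], dtype=int32)), (array([240.377, 219.279]), array([ 9,  9, 61], dtype=int32)), (array([238.123, 265.986]), array([13,  7, 73], dtype=int32))]
          3         4         5         6         7         8         9         0    
190  .....................................................:::........................
191  ...............
[... 8659 characters left out ...]
---==------::::::::::-::-=--......
201  ...:+******###############**+++====-::::::::::---------==-......
202  ...:--=====++*+++++*+**##****###########%#%%######**+++==-......
203  ......:::----------:---======++++++************##***####+:......
204  ............................:----=----------=--====+++++-.......
205  ..................................................:------.......
206  ................................................................
207  ................................................................
208  ................................................................
209  ................................................................
[340.308 163.218] [339.993 166.339]
```

{"op": "move_arm", "data": {
  "hand": [0.7,0.7,0.7,0.7,0.7,0.7,0,0,0,0,0,0,0,0,0,0,0],
  "dp": [
    [0,0,-0.2],
    [0,0,-0.2],
    [0,0,-0.2],
    [0,0,-0.1],
    [0,0,-0.038],
    [0,0,0],
    [0,0,0],
    [0,0,0],
    [0,0,0],
    [0,0,0],
    [0,0,0],
    [0,0,0],
    [0,0,0],
    [0,0,0.1],
    [0,0,0.27],
    [0,0,0.3],
    [0,0,0]
  ],
  "yaw": [0,0,0,0,0,0,0,0,0,0,0,0,0,0,0,0,0],
  "squeeze": 50
}}

```text
clock: 61.78
tool_pos: [0.6374, -0.288, 0.1442]
eef_rot: [179.7, -0.4, 5.6]
force: [-0.6, -0.6, -3.1]
finger_gap: 0.0236
grip_force: 49.4
```

{"op": "move_arm", "data": {
  "hand": [0,0,0,0,0,0,0,0,0,0,0,0,0,0,0,0,0,0],
  "dp": [
    [-0.1166,0.23,0],
    [-0.1166,0.23,0],
    [-0.1166,0.23,0],
    [-0.1166,0.23,0],
    [-0.1166,0.23,0],
    [-0.1166,0.23,0],
    [-0.1166,0.23,0],
    [-0.1166,0.23,0],
    [-0.1162,0.23,0],
    [0,0,0],
    [0,0,-0.15],
    [0,0,-0.15],
    [0,0,-0.1],
    [0,0,-0.05],
    [0,0,-0.03],
    [0,0,-0.01],
    [0,0,0],
    [0,0,0]
  ],
  "yaw": [-0.0072,0,0,0,0,0,0,0,0,0,0,0,0,0,0,0,0,0]
}}

```text
clock: 64.03
tool_pos: [0.4772, 0.0232, 0.068]
eef_rot: [180.0, 0.0, 4.3]
force: [-4.9, -0.1, 8.2]
finger_gap: 0.0232
grip_force: 51.4
```

{"op": "move_arm", "data": {
  "hand": [0,0,0,0,0],
  "dp": [
    [0,0,0.02],
    [-0.02,0,0],
    [0,0,-0.02],
    [0,0,0],
    [0,0,0]
  ],
  "yaw": [0,0,0,0,0]
}}

```text
clock: 64.65
tool_pos: [0.4763, 0.0235, 0.0673]
eef_rot: [180.0, -0.2, 4.3]
force: [1.3, -0.0, 5.2]
finger_gap: 0.023
grip_force: 50.7
```

{"op": "move_arm", "data": {
  "hand": [0,0.6,0.6,0.6,0.6,0.6,0.6,0.6,0.6,0.6,0.6,0.6,0.6,0.6,0.6],
  "dp": [
    [0.005,0,0],
    [0,0,0],
    [0,0,0],
    [0,0,0],
    [0,0,0],
    [0,0,0.15],
    [0,0,0.3],
    [0,0,0],
    [0,0,0],
    [0,0,0],
    [0,0,0],
    [0,0,0],
    [0,0,0],
    [0,0,0],
    [0,0,0]
  ],
  "yaw": [0,0,0,0,0,0,0,0,0,0,0,0,0,0,0]
}}

```text
clock: 66.53
tool_pos: [0.4755, 0.0236, 0.1341]
eef_rot: [180.0, -0.0, 4.3]
force: [1.1, 0.1, -0.8]
finger_gap: 0.0518
grip_force: 0.0
```

```bash
python3 - <<'E'
from h import *
ends('level.npy',save='sB.npy')
asc(np.load('sB.npy'),280,224,345,282)
E
```

```text
left shift 0 0 score 0.992
right shift 0 0 score 0.985
     8         9         0         1         2         3         4    
224  -=====+##+-:......:+%%###%%%@%@@@%%%@%*-...............:::..:....
225  =====+*##=:.......:+%@%%%%@@%#%@#*++*#+:...................:-:...
226  =====*##*-:.......:+%@@@%@@@#*#%*-::-=-.....................:..::
227  ====*##*=:........:=#@@@@@@@%##%+:...:...........................
228  ===+###+:..........-*@@@@@@@@%%%+:...............................
229  ===*##+-:..........:*@@@@@@@@@@%+:...............................
230  ==*##*=:...........:+%@@@@@@@@@#=:...............................
231  =+##*=:............:+%@@@@@@@@@#=:...............................
232  =*##+-:............:=#%@@@@@@@%#=:...............................
233  *##*=:..............:=**%@@@@@%#=:...............................
234  ##*=:................::=*%@@@@%#=:...............................
235  ##+:..........::.......:=#@@@@%#=:...............................
236  #*=:.........:--:......:=#@@@@%#+:...............................
237  *=:.........::---:......-*%@@@%#*=-:..........
[... 2443 characters left out ...]
........................:::-==+*########*++****+-::::---=====
273  ...............................:::-=+*#####**++++++=:....::::-:--
274  ..................................::-=+******++++++:.........:.::
275  ....................................::-===+***++++=:.............
276  ......................................:::::-===++=:..............
277  ...........................................::::-=-:..............
278  ...............................................:::...............
279  .................................................................
280  .............................:...................................
281  ...................................:.............................
```

B is level as well, so it goes in the third carriage slot.

{"op": "move_arm", "data": {
  "hand": [0.6,0.6,0.6,0.6,0,0,0,0,0,0,0,0,0],
  "dp": [
    [0,0,-0.2],
    [0,0,-0.15],
    [0,0,-0.1],
    [0,0,0],
    [0,0,0],
    [0,0,0],
    [0,0,0],
    [0,0,0],
    [0,0,0],
    [0,0,0.1],
    [0,0,0.2],
    [0,0,0.234],
    [0,0,0]
  ],
  "yaw": [0,0,0,0,0,0,0,0,0,0,0,0,0],
  "squeeze": 50
}}

```text
clock: 68.2
tool_pos: [0.477, 0.0234, 0.1481]
eef_rot: [179.9, -0.3, 4.3]
force: [1.1, -0.1, -4.0]
finger_gap: 0.0232
grip_force: 49.5
```

{"op": "move_arm", "data": {
  "hand": [0,0,0,0,0,0,0,0,0,0,0,0,0,0,0],
  "dp": [
    [0.082,0.218,0],
    [0.082,0.218,0],
    [0.082,0.218,0],
    [0.082,0.218,0],
    [0.082,0.217,0],
    [0,0,0],
    [0,0,-0.2],
    [0,0,-0.2],
    [0,0,-0.13],
    [0,0,-0.06],
    [0,0,-0.03],
    [0,0,-0.02],
    [0,0,-0.012],
    [0,0,0],
    [0,0,0]
  ],
  "yaw": [-0.011,-0.0107,0,0,0,0,0,0,0,0,0,0,0,0,0]
}}

```text
clock: 70.08
tool_pos: [0.5376, 0.187, 0.0497]
eef_rot: [-180.0, -0.1, 0.4]
force: [-0.9, -0.6, 1.6]
finger_gap: 0.0231
grip_force: 51.1
```

{"op": "move_arm", "data": {
  "hand": [0.5,0.5,0.5,0.5,0.5,0.5,0.5,0.5],
  "dp": [
    [0,0,0],
    [0,0,0],
    [0,0,0],
    [0,0,0],
    [0,0,0.15],
    [0,0,0.25],
    [0,0,0.28],
    [0,0,0]
  ],
  "yaw": [0,0,0,0,0,0,0,0]
}}

```text
clock: 71.08
tool_pos: [0.5396, 0.1875, 0.1544]
eef_rot: [-179.9, -0.4, 0.4]
force: [-0.3, 0.4, -0.7]
finger_gap: 0.0423
grip_force: 0.0
```

{"op": "move_arm", "data": {
  "hand": [0.9,0.9,0.9,0.9,0.9,0.9,0.9,0.9,0.9,0,0,0,0,0,0,0],
  "dp": [
    [-0.232,0.108,0],
    [-0.232,0.108,0],
    [-0.232,0.108,0],
    [-0.231,0.109,0],
    [0,0,0],
    [0,0,-0.25],
    [0,0,-0.25],
    [0,0,-0.235],
    [0,0,0],
    [0,0,0],
    [0,0,0],
    [0,0,0],
    [0,0,0],
    [0,0,0],
    [0,0,0],
    [0,0,0]
  ],
  "yaw": [0,0,0,0,0,0,0,0,0,0,0,0,0,0,0,0],
  "squeeze": 40
}}

```text
clock: 73.08
tool_pos: [0.4006, 0.2559, 0.0427]
eef_rot: [-179.5, -0.4, 0.2]
force: [-0.3, 10.4, 0.7]
finger_gap: 0.0289
grip_force: 40.1
```

```bash
python3 - <<'E'
from h import *
im=grab_frame('side'); t=grab_frame('top')
a=(255*np.clip(im[195:345,180:330,::-1]/200.,0,1)**.7).astype(np.uint8); b=(255*np.clip(t[145:285,195:375,::-1]/200.,0,1)**.7).astype(np.uint8)
A=cv2.resize(a,(400,400),interpolation=2);B=cv2.resize(b,(400,311),interpolation=2)
h=np.zeros((400,800,3),np.uint8);h[:,:400]=A;h[:311,400:]=B;cv2.imwrite('pics/k.png',h)
E
```

```text
(no output)
```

View pics/k.png

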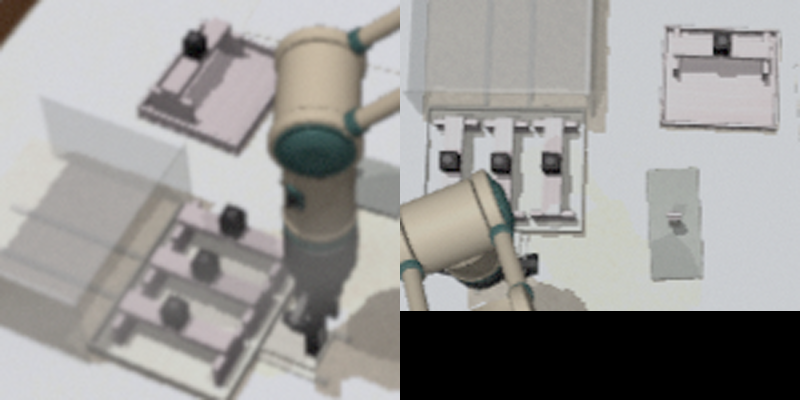

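All four are standing properly: three in the carriage and one in the reject tray at the upper right of the top view. The grip is held, so I'll push home gently.

{"op": "move_arm", "data": {
  "hand": [0,0,0,0,0,0,0,0,0,0,0,0,0,0,0,0,0,0,0,0],
  "dp": [
    [0,0.02,0],
    [0.02,0,0],
    [0.04,0,0],
    [0.06,0,0],
    [0.08,0,0],
    [0.08,0,0],
    [0.08,0,0],
    [0.08,0,0],
    [0.08,0,0],
    [0.08,0,0],
    [0.08,0,0],
    [0.08,0,0],
    [0.08,0,0],
    [0.08,0,0],
    [0.08,0,0],
    [0.07,0,0],
    [0.05,0,0],
    [0.04,0,0],
    [0.03,0,0],
    [0,0,0]
  ],
  "yaw": [0,0,0,0,0,0,0,0,0,0,0,0,0,0,0,0,0,0,0,0]
}}

```text
clock: 75.68
tool_pos: [0.5722, 0.2576, 0.0427]
eef_rot: [-179.8, 0.4, 0.3]
force: [-11.5, 5.9, 12.1]
finger_gap: 0.0288
grip_force: 41.5
```

{"op": "move_arm", "data": {
  "hand": [0,0,0,0],
  "dp": [
    [0.02,0,0],
    [0.02,0,0],
    [0,0,0],
    [0,0,0]
  ],
  "yaw": [0,0,0,0]
}}

```text
clock: 76.18
tool_pos: [0.572, 0.2575, 0.0427]
eef_rot: [-179.8, 1.0, 0.3]
force: [-22.4, 7.2, 19.3]
finger_gap: 0.0289
grip_force: 42.5
```

```bash
python3 - <<'E'
from h import *
np.set_printoptions(precision=3,suppress=True)
o=observe();print(o['tool_pos'],o['force'],o['torque'])
im=grab_frame('side'); asc(im,185,225,270,310)
print(proj('side',[.719,.253,.094]),proj('side',[.624,.253-.117,.12]),proj('side',[.624,.253+.117,.12]),proj('side',[.624,.253-.117,0]))
E
```

```text
[0.572 0.258 0.043] [-22.391   7.181  19.34 ] [1.333 3.114 0.176]
          9         0         1         2         3         4         5         6         
225  .........................:=*%%%%%%%%%%%%%%%%%%%%%%%%%%%%%%%%#***#**+=+++++++++=-:::::
226  .........................:-*#%%%%%%%%%%%%%%%%%%%%%%%%%%%%########*+=+++++++++=-::::::
227  ..........................-+#%%%%%%%%%%%%%%%%%%%%%%%%%%%%%#######*++++++++++=-:::::::
228  ..........................:-*%%@@%%%%@%%%%@%%%%%%%%%%%@%%%######*++++++++++=-::::::::
229  ...........................:=#%%@@%@%%%%%%%%@%%%%%%%%%@@%%######*+++++++++--:::::::::
230  ............................-+#%%@%%@%%%%%%%%%%%%%%%%@@%%%#######*+++++++=-::::::::::
231  ..........::................:-+#%@@@@%%%%%%%%%%%%%@@%@@@%%#######*++++++=-:::::::::::
232  ..........:::::..............:-+#%%@@%%%%@%%%@%%@@@@@@@@%########*++*++=-::::::::::::
233  ..........::::::::............::=*#%@@@@%%%%%%@%@@@@@@@%%########*=+*++-:::::::::::::
234  ..........::::::::::............:-+#%%@@%@@%@@%@@@@@@%%%##########***+=-:::::::::::::
235  ...........::::::::::::.....
[... 6163 characters left out ...]
++++==----=============+***###**++==++*+++++++++=--:-=*#####*+++==--==============
304  ++++++++=====---=========++**#*****++=++**++++++++=--::-=*#####*++==----======+======
305  +++++++++++===----======++*********+=+++*+++++++++=-:::--+####*+++=------=-==========
306  +++++++++++++====----===++********++=++**++++++++=--::::-+*##**++==---=-------=======
307  +++++++++++++++====---==+*********+=++**+++++++++=---:::-=+**+++==--------------=====
308  ++++++++++++++++++======+********+=++**++++++++++===---::--====+=------=-=---------==
309  ++++++++++++++++++++===++*******+==++*+++++++++++=====---::::-===------------------==
[203.08  269.977] [249.801 247.374] [208.566 306.359] [252.927 271.846]
```

{"op": "move_arm", "data": {
  "hand": [0,0,0.9,0.9,0.9,0.9,0.9,0.9,0.9,0.9,0.9],
  "dp": [
    [-0.045,0,0],
    [0,0,0],
    [0,0,0],
    [0,0,0],
    [0,0,0],
    [0,0,0],
    [0,0,0.2],
    [0,0,0.3],
    [-0.3,-0.3,0.1],
    [-0.3,-0.3,0],
    [0,-0.3,0]
  ],
  "yaw": [0,0,0,0,0,0,0,0,0,0,0]
}}

```text
clock: 77.6
tool_pos: [0.4843, 0.1217, 0.1299]
eef_rot: [180.0, 0.2, 0.5]
force: [0.2, 0.5, 0.4]
finger_gap: 0.0767
grip_force: 0.0
```

```bash
python3 - <<'E'
from h import *
np.set_printoptions(precision=4,suppress=True)
im=grab_frame('side'); t=grab_frame('top'); a=cv2.imread('pics/top0.png')[:,:,::-1]
b=(230,200,262,285)
print('out was 238.1,266.0; start',[(h[0],h[1]) for h in hubs(a,'top',b)]); 
H=hubs(t,'top',b);print('now',H)
for n,u in (('out',(238.1,266.0)),('start',hubs(a,'top',b)[0][0]),('now',H[0][0])): print(n,unproj('top',*u,.06))
print([h for h in hubs(t,'top',(195,140,290,200))])
c=lambda n,i,x0,y0,x1,y1:cv2.resize((255*np.clip(i[y0:y1,x0:x1,::-1]/200.,0,1)**.7).astype(np.uint8),(400,400),interpolation=2)
cv2.imwrite('pics/l.png',np.hstack([c(0,im,170,195,320,345),c(0,t,190,125,350,285)]))
E
```

```text
out was 238.1,266.0; start [(array([240.375 , 214.5125]), array([ 5, 11, 12,  8, 80], dtype=int32))]
now [(array([240.9158, 207.7158]), array([ 5,  0, 13, 16, 95], dtype=int32)), (array([257.1538, 219.5   ]), array([25, 16,  6,  8, 26], dtype=int32)), (array([258.9655, 229.6552]), array([27, 27,  5,  7, 29], dtype=int32)), (array([254.9048, 256.3333]), array([24, 53,  3,  8, 21], dtype=int32))]
out [0.4039 0.2541 0.06  ]
start [0.5563 0.2553 0.06  ]
now [0.5768 0.2547 0.06  ]
[]
```

View pics/l.png

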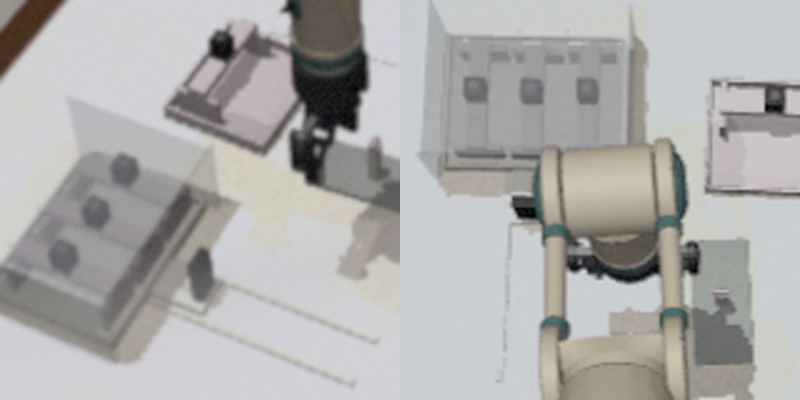

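{"op": "move_arm", "data": {
  "hand": [0.9,0.9,0.9,0.9,0.9,0.9],
  "dp": [
    [-0.1,-0.35,0.1],
    [-0.1,-0.35,0.1],
    [-0.1,-0.35,0.1],
    [0,-0.35,0],
    [0,-0.35,0],
    [0,0,0]
  ],
  "yaw": [0,0,0,0,0,0]
}}

```text
clock: 78.45
tool_pos: [0.4445, -0.1432, 0.175]
eef_rot: [179.9, -0.1, 0.1]
force: [-0.3, 0.9, -0.2]
finger_gap: 0.0763
grip_force: 0.0
```

```bash
python3 - <<'E'
from h import *
np.set_printoptions(precision=4,suppress=True)
t=grab_frame('top');im=grab_frame('side'); np.save('tn.npy',t);np.save('sn.npy',im)
b=(230,200,262,285); H=hubs(t,'top',b);print(H)
for n,u in (('out',(238.1,266.0)),('start',(240.375,214.51)),('now',H[0][0])): print(n,unproj('top',*u,.06))
s0=cv2.imread('pics/side0.png')[:,:,::-1]
for n,i in(('start',s0),('now',im)):
  for h in hubs(i,'side',(225,255,275,315)): print('side',n,h,unproj('side',*h[0],.045))
print('side out',unproj('side',298.257,319.321,.045))
# shift by template: grip base/front lip strip
asc(t,195,130,300,225)
E
```

```text
[(array([240.5455, 207.9091]), array([ 5,  4, 12,  9, 88], dtype=int32))]
out [0.4039 0.2541 0.06  ]
start [0.5563 0.2553 0.06  ]
now [0.5762 0.2558 0.06  ]
side now (array([233.064, 278.552]), array([  0,  11,  17,  26, 125], dtype=int32)) [0.6459 0.2125 0.045 ]
side now (array([244.62, 293.76]), array([16, 34,  7, 10, 50], dtype=int32)) [0.5869 0.2462 0.045 ]
side out [0.4045 0.258  0.045 ]
          0         1         2         3         4         5         6         7         8         9         
130  :.:..:----::....:...:...........::.:......:.............:...:.:.:....:...:.:..........:-:.:::............
131  ......-----:.:.:::..:.:..:...:.......:..................:.......:.....................:-:................
132  .:....:----:..::...:.........:..:....:........::......:..........:...:..............:.:-::.::............
133  :.....------:.:......:......................:.:..:..........:.:..::..................::--.:.:............
134  ......------::.:.:.:...:...............................:.............:................:--:...............
135  ...:..-------:.:.:......:.:......
[... 9251 characters left out ...]
..................................
219  ......................................--..................::.............................................
220  ......................................--..................::.............................................
221  ......................................-:..................::.............................................
222  ......................................::..................::.............................................
223  ......................................--.................................................................
224  ......................................--.................................................................
```

```bash
python3 -c "
from workcell import *
print(finish_job())"
```

```text
the job is handed in; nothing more can be done
None
```

The job is handed in. Three of the four stirrers stayed level and stand in the carriage, which is pushed back under the hood against its stop. The fourth tipped and stands in the reject tray. The jar and bowl were not touched, and no score came back.

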